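# Fit the notched trimming blade in its holder

### The arm

A 6-joint arm with a two-finger parallel gripper is mounted at the origin on the work surface. World frame = base frame: x ahead of the robot, y to its left, z up, the work surface at z = 0. Lengths are in m, angles in rad, forces in N, time in s.
With the tool pointing down it reaches from about 0.35 to 0.85 m from the base axis. Payload 8.1 kg.
Tool frame: the origin (TCP) lies on the centre line of the jaws, within the pads' length; the fingertips stand 8 mm ahead of it and the grasp point (between the pads) lies 11 mm behind it; z points along the fingers, x is the direction in which the jaws open and shut, and the axes are right-handed (so a half turn about z gives the same grasp; the last joint's range is limited). The gripper opens to 93 mm and grips with 3 to 60 N. Pads are 15 mm wide; open, the fingers measure 128 mm over their backs; the gripper's body (75 mm by 188 mm) begins 65 mm behind the grasp point.
Start: joints at [-1.201, 0.13, 1.488, -0, 1.523, -0.085], TCP at [0.264, -0.539, 0.227] pointing down, gripper open.
Joint ranges: [-2.96, 2.96], [-0.89, 2.26], [0.02, 2.5], [-1.34, 4.48], [0, 2.73], [-2.66, 2.66]. Speed limits (rad/s): [2.39, 2.39, 2.79, 3.14, 3.14, 3.14].

### API

Orientations are given as a unit quaternion [w, x, y, z].
In Python, from station import ctrl gives the robot as it stands.
- The arm moves only by the tool step_arm, never from a script. Its argument "moves" is a list of rows, each a list of 3 entries, a list of its own where there are three numbers: the shift along the tool's x, y, z in mm, then the turn about the tool's z in rad, then the finger opening in mm, from 0 to 93. A call has 1 to 20 rows; each row is the pose to reach, as a shift and turn from the pose commanded when the call began, along the tool's axes at that moment; what a row does not reach only later rows make up. A row lasts 1/12 s, in which the tool goes at most 41.7 mm and 7.16 degrees, less where a joint would pass 70% of its speed; a pose out of reach is approached as far as the arm can. A call with a gripper value outside its range is refused whole. The fingers move at their own pace and stop on an object; "squeeze" is the grip in N (left out, the last holds). Time passes only in rows, so rows that repeat a pose let the fingers close. It gives the time, the measured TCP pose, the force and the opening at its end, in the units of the state.
- ctrl.read_state(): the state, without advancing time (a new reading comes with each control period).
- ctrl.capture(name): name is "scene" or "side" or "wrist"; returns a dict with "image" (420x560x3 uint8, red, green, blue), "intrinsics" (3x3 intrinsics, pixels), "R" (3x3) and "t" (3): a world point X has camera coordinates R X + t. Camera axes: x right, y down, z forward; pixel columns grow to the right and rows downward; lengths in m; the calibration is good to about 2 mm. A picture is of the moment at which its call begins. There is no depth.
- ctrl.sign_off(): hands the job in, once; it reports no verdict.
Trained networks look in a picture, given as the dict that the camera call returned (one of the last four; its "shot" number tells which), for a name from the list of things; names that differ only in an ending like _2 or _b are one class to them, and where a whole thing is asked for, a point or a joint stands for the part that bears it (a point fixed in the world has none). Each returns a list of dicts, best first, with "p" (0 to 1); they miss things now and then, are a little off and sometimes report something else, mostly with a low value. They report only what shows in the picture. A call takes as long as a camera call.
- ctrl.look_for(picture, thing): "extent" ([left, top, width, height] in pixels, round what is visible of it).
- ctrl.masks_of(picture, thing): "mask" (420x560 bool, what is visible of it) and "extent" ([left, top, width, height] in pixels, round what is visible of it).
- ctrl.spot_point(picture, thing): "uv" ([column, row] in pixels: a listed point, or the origin of a listed thing).
The state is a dict: "time_s": time; "joint_pos": joint angles; "dq": joint speeds; "joint_efforts": joint torques, N m; "tool_pos": TCP position; "eef_rot": TCP orientation; "contact_force": force on the tool from outside, world axes, zero at the start; "torque": the same for the moment, N m; "grip_width": finger opening in m.
Only numpy, scipy, OpenCV 4.12 (cv2) and the standard library are available. Lean on these libraries where they do the work, as an engineer would, in place of code of your own. Each camera call takes 0.05 s, during which the arm holds its last target.

### The job

In the pottery studio, pick up the scraper blade that has the notch, lay it flat on the metal blade holder and slide it, notch first, over the locating pin until it is fully home, held for a moment with a light, steady push against the pin; feel for the pin and never push hard on it. Only then swing the keeper arm all the way round behind the blade so that it cannot slide back. Leave the plain blade and all the other things on the bench where they are.

Things in the scene. Friction and masses are not known exactly. Their poses are not given: they have to be found in the camera images.
- blade_grip (a point): Centre of the wooden grip strip of the notched blade, a loose steel plate 100 long (x, from -48 to +52) x 48 wide (y) x 4 thick (z up), 100-180 g. The strip, 40 long (x) x 12 wide (y) x 30 tall, stands on the plate; this point is half-way up it, 19 above the plate's underside. The three flat pieces may start in one another's places.
- blade_notch (a point): Middle of the bottom of the blade's notch, half-way through the plate: 28 mm from blade_grip along blade +x. The notch is open at the plate's +x end (52 mm from blade_grip) and 24 deep: its inner 11 mm are 10.5 wide with a square bottom, its outer 13 mm flare evenly to 26.5 wide at the end.
- blade: The notched blade itself; origin on the plate's underside straight below blade_grip, same axes. The light, steady push that seats it on the pin is 3 to 10 N, held for half a second.
- plain_grip (a point): Centre of the grip strip of the plain blade: the same plate and strip but with no notch. Leave it alone.
- holder: Blade holder, fixed: a flat metal bed 25 high, 118 wide (y), from x = -58 to +70 mm of its own frame; origin on its underside, x towards the pin end, z up. With the blade flat, parallel to x and fully home (notch bottom against the pin), blade_grip is at x = +13, z = +44 mm here, and its y is the pin's y within the notch's play of 1.25 mm. Home: within 2 mm; straight: within 8 degrees.
- pin_block: The slotted pin mount let into the holder; origin at the middle of the cross-slot in the bed's top, at holder x = +45, y = 0, z = 25 mm. In the slot stands the one locating pin, 8 diameter, 14 tall above the bed, set anywhere from 11 mm left to 11 mm right of this point along holder y. The pin itself is not measured: feel for it (or see it). It stays put under 50 N. The blade must never press the pin with over 15 N.
- keeper (a joint): Swing of the keeper arm about an upright pivot at holder x = -43.5, y = +50: 0 = arm points straight back (holder -x), growing counter-clockwise from above to 1.57 = shut on its stop, arm along holder -y, 2.5 mm behind the tail of a blade that is home. Starts open, -0.5 to 0 (other stop -0.6). Shut: above 1.42. Stays where left; friction takes about 2 N at the knob.
- keeper_knob (a point): Half-way up the upright round wooden knob on the keeper arm: 14 diameter, 32 tall, 56 mm from the pivot. This point is 25 above the bed (50 above the bench), the knob's foot 9 and top 41 above the bed. The arm is 12 wide and lies 1 to 9 above the bed.
- rib_mid (a point): Bystander: middle of a dark wooden smoothing rib, 100 x 50 x 8, round-ended, no grip.
- bowl: Bystander: terracotta bowl, 96 wide, 45 tall; origin under its centre.
- tumbler: Bystander: pink cup 70 wide, 95 tall; origin under its centre.
- brush: Bystander: a brush lying flat on the bench; origin under its middle.
- pot: Bystander: small closed terracotta pot 64 wide, 60 tall; origin under its centre.
- prop: Bystander: cream kiln prop, an upright cylinder 40 wide, 45 tall; origin under its centre.

How it is judged:
By the outcome, as a careful person would: the job done as asked, in the order asked, and still so for the second after the job is handed in, with the robot touching nothing.
It also fails if it takes over 64 s, if anything falls off the work surface, if the arm or the gripper's body presses on something with over 40 N, if the wrist force passes 120 N, or if a joint passes its speed limit or range.

## Working session

There is one attempt and no reset: what is moved stays moved. The work goes in short steps, Python scripts to look and compute and a tool call to move; the robot and the scene stay as the last step left them, time stands still between calls to the robot, and variables do not carry over. Pictures are saved under pics/ and viewed, and the job is handed in when it is done.

Besides the shell and the picture viewer there is one more tool, called after "Emit:" as name(argument=value, ...) on one line, values as JSON. step_arm: Moves the arm, as the interface text tells. Its arguments: {"type":"object","properties":{"moves":{"type":"array","items":{"type":"array"}},"squeeze":{"type":"number"}},"required":["moves"]}

```bash
ls; mkdir -p pics
python3 - <<'E'
from station import ctrl
import cv2
s=ctrl.read_state();print({k:(v if not hasattr(v,'tolist') else v.tolist()) for k,v in s.items()})
for n in ["scene","side","wrist"]:
    c=ctrl.capture(n);cv2.imwrite(f"pics/{n}0.png",c["image"][:,:,::-1]);print(n,c['intrinsics'].tolist() if hasattr(c['intrinsics'],'tolist') else c['intrinsics'],c['R'],c['t'])
    for th in ["blade_grip","blade_notch","plain_grip","holder","pin_block","keeper_knob","rib_mid"]:
        print(th,[(r['uv'],round(r['p'],2)) for r in ctrl.spot_point(c,th)][:3])
E
```

```text
pics
{'time_s': 0.0, 'joint_pos': [-1.2014259778118634, 0.13116000182393991, 1.4892435467699232, -1.62535829467766e-05, 1.522990748920288, -0.08538590190001828], 'dq': [0.001026419008922955, -0.00038319353772490815, 0.00016303687014121112, -0.00047844722102188293, -0.0018048292060370119, -0.0007660514758096098], 'joint_efforts': [0.0007069520870572887, -55.983195304870605, -49.1772723197937, 0.07698604138568044, 0.03543250146321952, -0.0001785522181307897], 'tool_pos': [0.26337314342868196, -0.5385059579274714, 0.22560774580098344], 'eef_rot': [-0.0005339303310805713, 0.848305043402215, -0.5295070743554706, -0.0007255785813591269], 'contact_force': [-0.2081051696868045, -0.2739380391225425, 0.3858121350704227], 'torque': [0.04713187604970563, 0.03940348724619114, -0.00024730971711813747], 'grip_width': 0.0930899728057992}
scene [[404.5041855378299, 0.0, 277.1325318784838], [0.0, 404.5041855378299, 206.5366535330611], [0.0, 0.0, 1.0]] [[-0.50394309  0.86369397 -0.00860753]
 [ 0.50231875  0.28495398 -0.81638049]
 [-0.70265015 -0.41573303 -0.57745027]] [ 0.29505595 -0.23272311  1.491681
[... 513 characters left out ...]
8.1, 262.4], 0.83), ([296.7, 208.5], 0.28)]
blade_notch [([259.3, 263.9], 0.9)]
plain_grip [([204.7, 288.2], 0.69), ([219.1, 238.6], 0.4)]
holder [([296.5, 205.9], 0.77)]
pin_block [([281.1, 194.2], 0.47), ([315.8, 218.9], 0.26)]
keeper_knob [([316.7, 218.4], 0.45)]
rib_mid [([221.5, 240.5], 0.64)]
wrist [[376.31415602838086, 0.0, 282.4126068499359], [0.0, 376.31415602838086, 205.36472833720447], [0.0, 0.0, 1.0]] [[ 4.38631645e-01 -8.98666436e-01  9.57234967e-04]
 [-8.65521572e-01 -4.22166813e-01  2.69532170e-01]
 [-2.41815402e-01 -1.19053847e-01 -9.62990910e-01]] [-0.59962998 -0.0316912   0.38993768]
blade_grip []
blade_notch []
plain_grip []
holder []
pin_block []
keeper_knob []
rib_mid []
```

View pics/scene0.png

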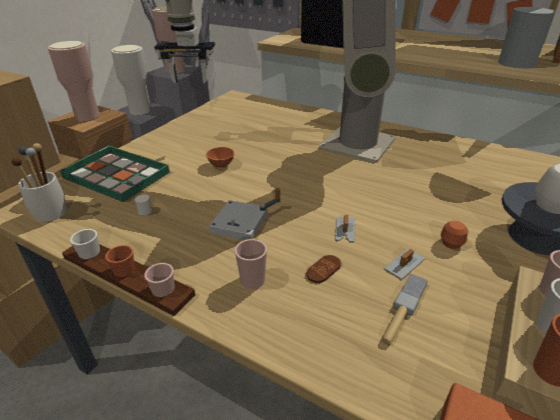

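View pics/side0.png

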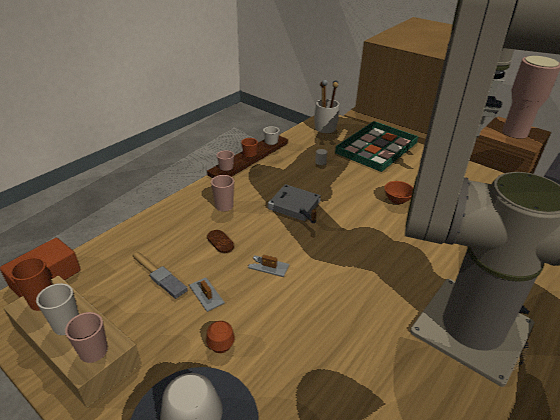

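View pics/wrist0.png

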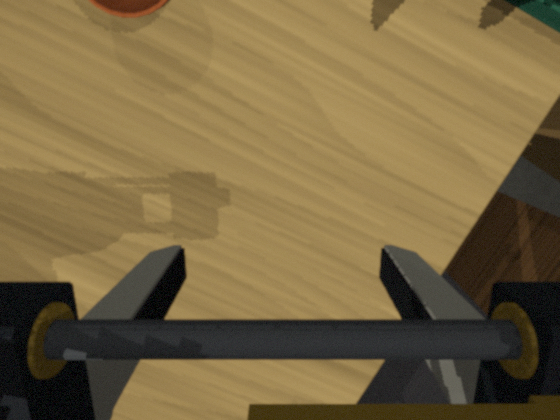

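The scene view shows the notched blade at (345,228), the plain blade at (406,262), the rib at (323,268) and the holder at (240,219) with the keeper open towards (278,193). The side view shows the same blade at (268,263) and the holder at (294,203). Next I'll triangulate.

```bash
cat > h.py <<'E'
from station import ctrl
import numpy as np, cv2
def P(c): return np.array(c['intrinsics'])@np.hstack([np.array(c['R']),np.array(c['t']).reshape(3,1)])
def tri(c1,u1,c2,u2):
    X=cv2.triangulatePoints(P(c1),P(c2),np.array(u1,float).reshape(2,1),np.array(u2,float).reshape(2,1));X=(X[:3]/X[3]).ravel()
    return X
def onz(c,uv,z):
    R=np.array(c['R']);t=np.array(c['t']).ravel();C=-R.T@t
    d=R.T@np.linalg.inv(np.array(c['intrinsics']))@np.array([uv[0],uv[1],1.]);return C+d*(z-C[2])/d[2]
def proj(c,X):
    X=np.atleast_2d(X);q=(P(c)@np.hstack([X,np.ones((len(X),1))]).T).T;return q[:,:2]/q[:,2:]
def crop(c,name,x,y,w,h,k):
    im=c['image'][y:y+h,x:x+w,::-1];cv2.imwrite(name,cv2.resize(im,None,fx=k,fy=k,interpolation=cv2.INTER_CUBIC))
def st():
    s=ctrl.read_state();print({k:np.round(v,4).tolist() for k,v in s.items() if k in('time_s','tool_pos','eef_rot','contact_force','grip_width','joint_pos','torque')})
    return s
E
python3 - <<'E'
from h import *
a=ctrl.capture("scene");b=ctrl.capture("side")
for th in ["blade_grip","blade_notch","plain_grip","holder","pin_block","keeper_knob","rib_mid","bowl","tumbler","pot","prop","brush"]:
    A=ctrl.spot_point(a,th);B=ctrl.spot_point(b,th)
    for x in A[:2]:
        for y in B[:2]:
            X=tri(a,x['uv'],b,y['uv']);print(th,np.round(x['uv']),np.round(y['uv']),X.round(4),round(x['p'],2),round(y['p'],2), 'err',np.abs(proj(a,X)-x['uv']).max().round(1))
crop(a,"pics/sc1.png",200,170,200,140,4)
crop(b,"pics/si1.png",180,170,200,140,4)
E
```

```text
blade_grip [345. 224.] [269. 262.] [0.4933 0.1542 0.0165] 0.96 0.76 err 0.2
blade_notch [342. 231.] [260. 263.] [0.517  0.161  0.0062] 0.97 0.93 err 1.5
blade_notch [400. 313.] [260. 263.] [ 0.5719  0.2561 -0.0479] 0.66 0.93 err 39.6
plain_grip [405. 260.] [205. 287.] [0.554  0.3291 0.0175] 0.87 0.92 err 1.1
holder [241. 220.] [299. 208.] [ 0.5952 -0.1108 -0.0048] 0.67 0.8 err 0.4
pin_block [234. 226.] [282. 196.] [ 0.6511 -0.093   0.022 ] 0.47 0.48 err 0.1
keeper_knob [276. 197.] [315. 217.] [ 0.4986 -0.0547  0.0374] 0.59 0.67 err 0.7
rib_mid [322. 263.] [218. 240.] [0.6634 0.1722 0.0135] 0.62 0.57 err 2.7
bowl [221. 164.] [396. 203.] [ 0.3736 -0.3399 -0.0033] 0.68 0.71 err 1.5
bowl [221. 164.] [156. 276.] [0.7854 0.2301 0.1508] 0.68 0.49 err 107.6
bowl [405. 260.] [396. 203.] [0.3634 0.1772 0.1428] 0.27 0.71 err 96.7
bowl [405. 260.] [156. 276.] [0.6362 0.3749 0.0699] 0.27 0.49 err 13.7
tumbler [254. 284.] [226. 208.] [ 0.7713  0.0427 -0.0104] 0.72 0.6 err 1.7
pot [452. 241.] [224. 348.] [4.036e-01 4.132e-01 1.000e-04] 0.74 0.95 err 0.2
pot [221. 166.] [224. 348.] [0.6098 0.1748 0.0192] 0.64 0.95 err 113.7
prop [146. 210.] [268. 262.] [ 0.7242 -0.1892 -0.133 ] 0.62 0.74 err 62.2
prop [146. 210.] [321. 164.] [ 0.6941 -0.3682 -0.0037] 0.62 0.48 err 1.1
brush [403. 313.] [159. 276.] [ 0.6894  0.3669 -0.0063] 0.62 0.63 err 1.1
```

View pics/sc1.png

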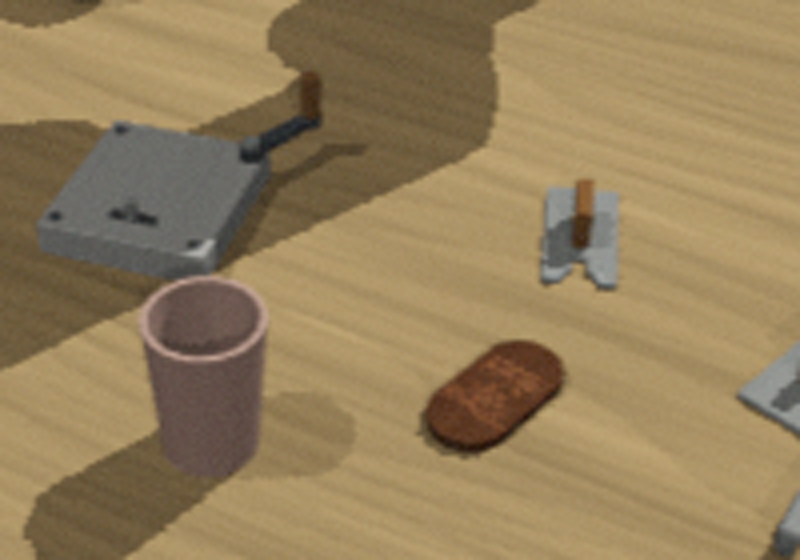

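View pics/si1.png

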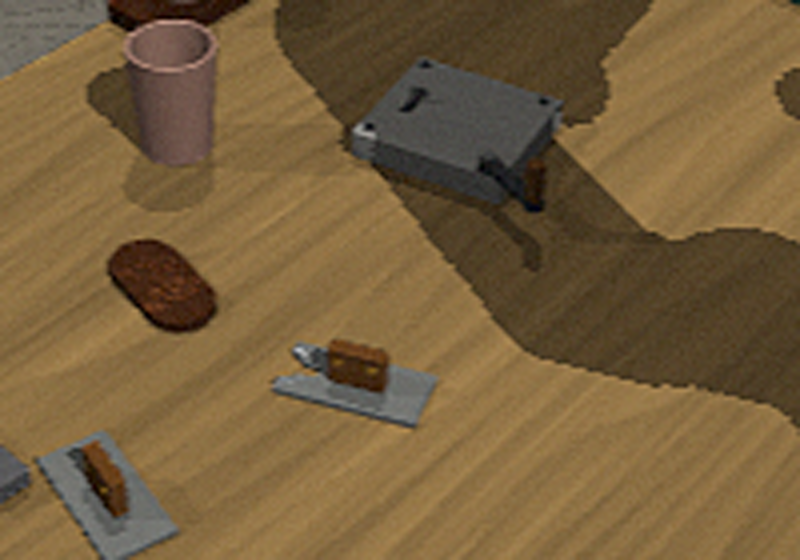

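Run:
```python
from h import *
from scipy.spatial.transform import Rotation as Ro
a=ctrl.capture("scene");b=ctrl.capture("side");w=ctrl.capture("wrist")
def S(x,y):return [x/4+200,y/4+170]
def D(x,y):return [x/4+180,y/4+170]
print("blade scene",[onz(a,S(*p),.004)[:2].round(4).tolist() for p in [(548,188),(618,195),(545,280),(615,288)]])
print("blade side tail",[onz(b,D(*p),.004)[:2].round(4).tolist() for p in [(392,366),(436,374),(416,424),(275,382)]])
print("holder scene",[onz(a,S(*p),.025)[:2].round(4).tolist() for p in [(112,124),(270,164),(212,250),(42,224)]])
print("holder side",[onz(b,D(*p),.025)[:2].round(4).tolist() for p in [(422,60),(560,103),(497,185),(354,130)]])
print("pin base scene",onz(a,S(133,217),.025),"top",onz(a,S(131,206),.039))
print("pin base side",onz(b,D(408,108),.025),"top",onz(b,D(421,90),.039))
s=st();q=s['eef_rot'];T=Ro.from_quat([q[1],q[2],q[3],q[0]]).as_matrix();print("toolR",T.round(3))
R=np.array(w['R']);C=-R.T@np.array(w['t']).ravel();print("cam in tool",(T.T@(C-s['tool_pos'])).round(4),"cam axes in tool",(T.T@R.T).round(3))
```

```text
blade scene [[0.4602, 0.1183], [0.4439, 0.1632], [0.5521, 0.1559], [0.5373, 0.1977]]
blade side tail [[0.4839, 0.1282], [0.4566, 0.1148], [0.4377, 0.1593], [0.5332, 0.1907]]
holder scene [[0.5694, -0.1706], [0.5554, -0.0478], [0.6535, -0.0313], [0.6857, -0.1424]]
holder side [[0.6792, -0.1439], [0.5594, -0.1694], [0.534, -0.0533], [0.6586, -0.0352]]
pin base scene [ 0.6502633  -0.09508526  0.025     ] top [ 0.65570529 -0.09158995  0.039     ]
pin base side [ 0.64560594 -0.08499839  0.025     ] top [ 0.64115371 -0.09510102  0.039     ]
{'time_s': 2.65, 'joint_pos': [-1.2014, 0.1304, 1.4882, -0.0, 1.523, -0.0854], 'tool_pos': [0.2636, -0.539, 0.2266], 'eef_rot': [-0.0, 0.8483, -0.5295, -0.0], 'contact_force': [-0.4516, -0.2879, -0.2325], 'torque': [-0.0303, -0.0146, 0.0101], 'grip_width': 0.0932}
toolR [[ 0.439 -0.898 -0.   ]
 [-0.898 -0.439  0.   ]
 [-0.     0.    -1.   ]]
cam in tool [-0.0007 -0.0742 -0.158 ] cam axes in tool [[ 1.    -0.001  0.001]
 [ 0.001  0.963  0.27 ]
 [-0.001 -0.27   0.963]]
```

Emit:
step_arm(moves=[[[-242, -563, 60], 0.1, 93], [[-242, -563, 60], 0.1, 93], [[-242, -563, 60], 0.1, 93], [[-242, -563, 60], 0.1, 93], [[-242, -563, 60], 0.1, 93], [[-242, -563, 60], 0.1, 93], [[-242, -563, 60], 0.1, 93], [[-242, -563, 60], 0.1, 93], [[-242, -563, 60], 0.1, 93], [[-242, -563, 60], 0.1, 93], [[-242, -563, 60], 0.1, 93], [[-242, -563, 60], 0.1, 93], [[-242, -563, 60], 0.1, 93], [[-242, -563, 60], 0.1, 93], [[-242, -563, 60], 0.1, 93], [[-242, -563, 60], 0.1, 93], [[-242, -563, 60], 0.1, 93]])

```text
time_s: 4.07
tool_pos: [0.6635, -0.0723, 0.1656]
eef_rot: [0.0, 0.822, -0.57, -0.001]
contact_force: [-0.6, -0.8, 0.6]
grip_width: 0.0929
```

Run:
```python
from h import *
import pickle
st()
w=ctrl.capture("wrist");pickle.dump(w,open('w1.pkl','wb'))
cv2.imwrite("pics/w1.png",w['image'][:,:,::-1])
for th in ["holder","pin_block","keeper_knob"]:
    print(th,[(r['uv'],round(r['p'],2)) for r in ctrl.spot_point(w,th)][:3])
```

```text
{'time_s': 4.0667, 'joint_pos': [-0.1853, 0.3444, 1.352, 0.0, 1.4465, 1.0274], 'tool_pos': [0.6635, -0.0723, 0.1656], 'eef_rot': [0.0003, 0.8217, -0.5699, -0.0006], 'contact_force': [-0.576, -0.7768, 0.6048], 'torque': [0.0359, 0.0082, -0.0122], 'grip_width': 0.0929}
holder [([294.8, 253.0], 0.72)]
pin_block [([305.0, 217.6], 0.72)]
keeper_knob [([191.0, 362.6], 0.93)]
```

View pics/w1.png

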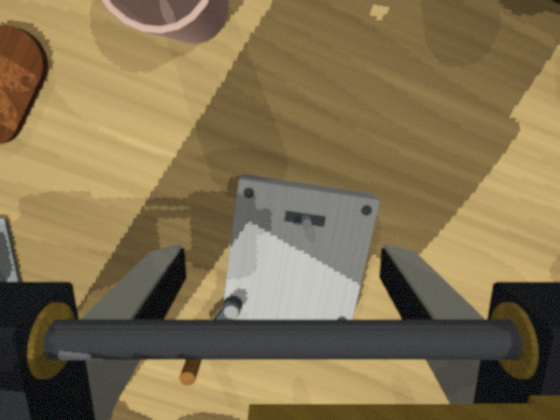

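Run:
```python
from h import *
import pickle
w=pickle.load(open('w1.pkl','rb'))
im=w['image'].astype(float)
im=np.clip(im*1.5,0,255).astype(np.uint8); 
w2=dict(w,image=im); crop(w2,"pics/w1a.png",170,165,225,165,3.5); crop(w2,"pics/w1b.png",270,195,75,50,10)
```

```text
(no output)
```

View pics/w1a.png

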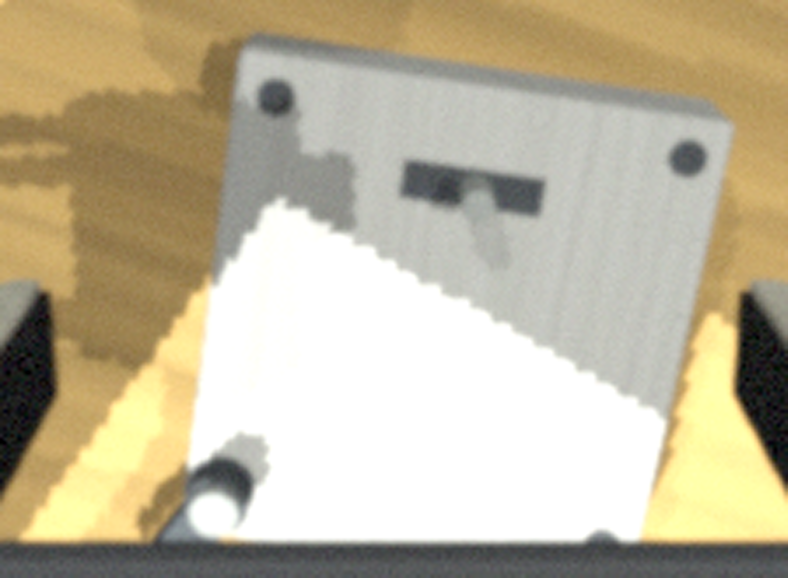

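View pics/w1b.png

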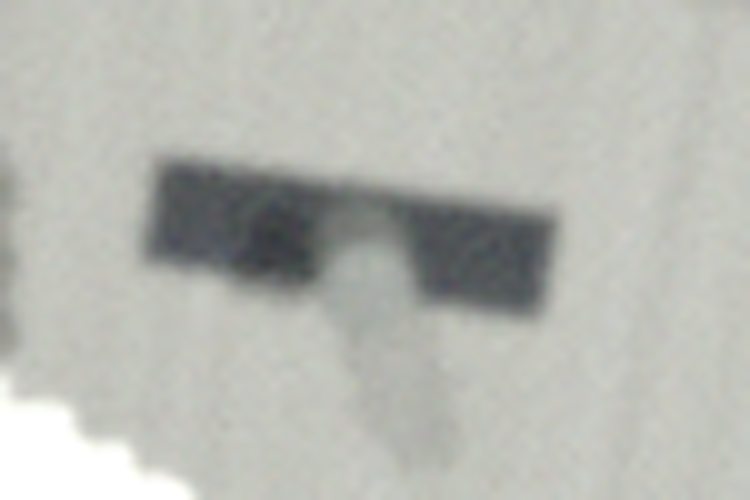

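```bash
cat > geo.py <<'E'
from h import *
import pickle
w=pickle.load(open('w1.pkl','rb'))
A=lambda x,y:[(x+.5)/3.5-.5+170,(y+.5)/3.5-.5+165]
B=lambda x,y:[(x+.5)/10-.5+270,(y+.5)/10-.5+195]
E
python3 - <<'E'
from geo import *
g=lambda p,z=.025: onz(w,p,z)[:2]
ang=lambda v:np.degrees(np.arctan2(v[1],v[0]))
TL=g(A(242,50));TR=g(A(732,122));L2=g(A(190,478));R2=g(A(640,540))
print("TL,TR",TL,TR,np.linalg.norm(TL-TR))
print("x dir by left edge",ang(TL-L2),"right",ang(TR-R2),"by top edge",ang(TL-TR)-90)
s=[g(B(*p)) for p in [(160,158),(557,208),(540,317),(145,262)]];c=sum(s)/4
print("slot",c,"len",np.linalg.norm(s[0]-s[1]),"ang",ang(s[0]-s[1])-90,ang(s[3]-s[2])-90)
s1=g(A(276,97));s2=g(A(687,157));print("screws ang",ang(s1-s2)-90,"mid",(s1+s2)/2,np.linalg.norm(s1-s2))
yaw=np.radians(ang(TL-TR)-90);ex=np.array([np.cos(yaw),np.sin(yaw)]);ey=np.array([-ex[1],ex[0]])
print("edge mid in holder frame rel. slot:",((TL+TR)/2-c)@ex,((TL+TR)/2-c)@ey)
print("pivot",g(A(213,512),.036), "pred from slot",c-88.5e-3*ex+.05*ey)
print('pintop',(g(B(370,275),.039)-c)@ex,(g(B(370,275),.039)-c)@ey,'pinbase',(g(B(362,225))-c)@ex,(g(B(362,225))-c)@ey)
H=c-.045*ex;print("holder",H,np.degrees(yaw))
# overlay of pin guesses
im=cv2.imread("pics/w1b.png");
for dy,col in((-.003,(255,0,0)),(-.0015,(0,255,0)),(0,(0,0,255))):
  for z in(.025,.039):
    t=np.linspace(0,2*np.pi,40)
    pts=np.array([[*(c+dy*ey+.004*(np.cos(q)*ex+np.sin(q)*ey)),z] for q in t]);uv=proj(w,pts)
    uv=((uv-[270,195]+.5)*10-.5).astype(int);cv2.polylines(im,[uv.reshape(-1,1,2)],True,col,1)
cv2.imwrite("pics/w1c.png",im)
E
```

```text
TL,TR [ 0.66274698 -0.03444301] [ 0.68661407 -0.14756572] 0.11561308980834448
x dir by left edge 11.902208576077992 right 12.299629509189916 by top edge 11.913770357589641
slot [ 0.65035549 -0.09643415] len 0.033253882815304885 ang 12.986474924785568 12.142017334541194
screws ang 11.893686952970981 mid [ 0.66501691 -0.09329909] 0.09780616455652007
edge mid in holder frame rel. slot: 0.02492198138533906 0.000291176299391106
pivot [ 0.55303348 -0.06528109] pred from slot [ 0.55343986 -0.06578106]
pintop 0.0013349642942532508 -0.0005104669684244692 pinbase 0.001128163664102909 -0.0007504010174015073
holder [ 0.60632481 -0.10572392] 11.913770357589641
```

View pics/w1c.png

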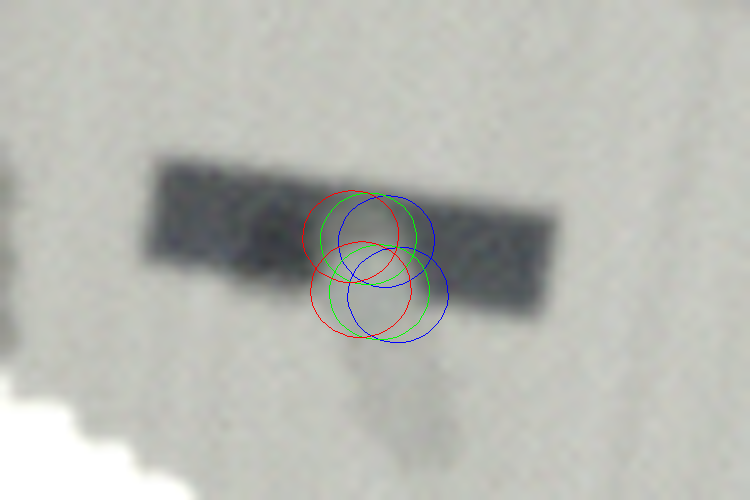

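Emit:
step_arm(moves=[[[-269, 42, 10], 0, 60], [[-269, 42, 10], 0, 60], [[-269, 42, 10], 0, 60], [[-269, 42, 10], 0, 60], [[-269, 42, 10], 0, 60], [[-269, 42, 10], 0, 60], [[-269, 42, 10], 0, 60], [[-269, 42, 10], 0, 60], [[-269, 42, 10], 0, 60]])

```text
time_s: 5.02
tool_pos: [0.5299, 0.1633, 0.1573]
eef_rot: [-0.0, 0.821, -0.571, 0.0]
contact_force: [-0.3, 0.2, -0.2]
grip_width: 0.0602
```

Run:
```python
from h import *
import pickle
st()
w=ctrl.capture("wrist");pickle.dump(w,open('w2.pkl','wb'))
cv2.imwrite("pics/w2.png",w['image'][:,:,::-1])
crop(w,"pics/w2a.png",180,170,200,150,4)
for th in ["blade_grip","blade_notch"]:
    print(th,[(r['uv'],round(r['p'],2)) for r in ctrl.spot_point(w,th)][:3])
```

```text
{'time_s': 5.0167, 'joint_pos': [0.2067, 0.0499, 1.7016, -0.0003, 1.389, 1.4217], 'tool_pos': [0.5299, 0.1633, 0.1573], 'eef_rot': [-0.0003, 0.8211, -0.5708, 0.0005], 'contact_force': [-0.3201, 0.1922, -0.2421], 'torque': [0.0028, 0.0168, 0.0671], 'grip_width': 0.0602}
blade_grip [([279.0, 237.7], 0.69)]
blade_notch [([279.4, 240.7], 0.65), ([275.6, 203.6], 0.6)]
```

View pics/w2.png

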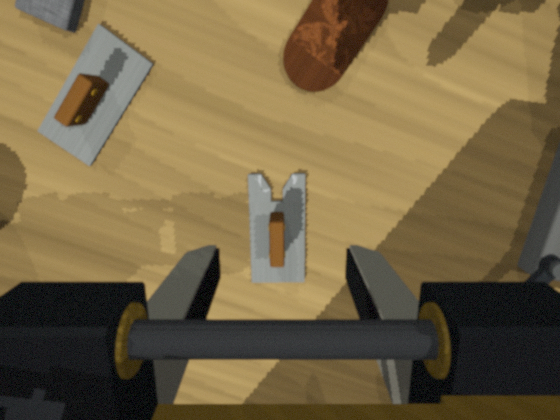

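View pics/w2a.png

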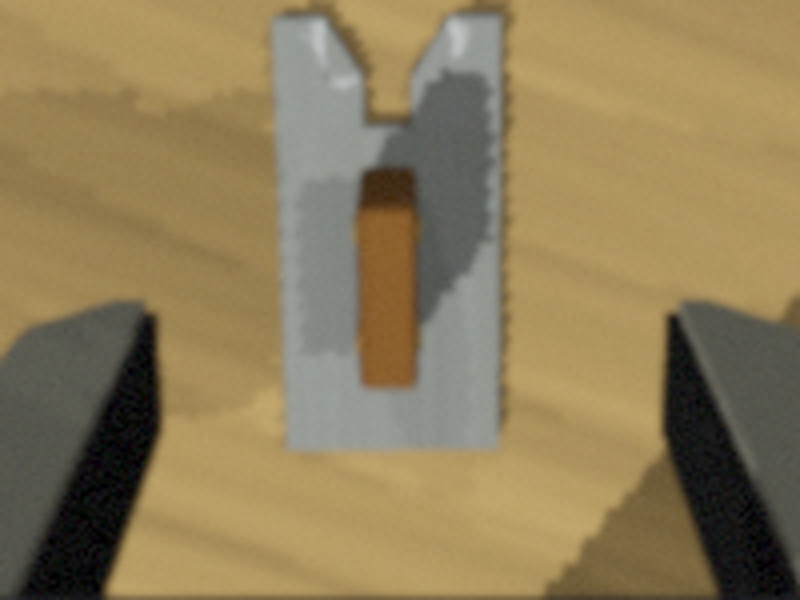

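Run:
```python
from h import *
import pickle
w=pickle.load(open('w2.pkl','rb'));s=ctrl.read_state()
g=lambda x,y,z: onz(w,[(x+.5)/4-.5+180,(y+.5)/4-.5+170],z)[:2]
ang=lambda v:np.degrees(np.arctan2(v[1],v[0]))
t=[g(*p,.034) for p in [(358,208),(418,208),(416,386),(362,386)]];c=sum(t)/4;print("strip top",c,np.linalg.norm(t[0]-t[1]),np.linalg.norm(t[0]-t[3]),"yaw",ang(t[0]+t[1]-t[2]-t[3]))
q=[g(*p,.004) for p in [(273,17),(503,15),(500,448),(288,448)]];d=q[0]+q[1]-q[2]-q[3];e=sum(q)/4
print("plate c",e,np.linalg.norm(q[0]-q[1]),np.linalg.norm(q[0]-q[3]),"yaw",ang(d), "grip from plate",e-.002*d/np.linalg.norm(d))
print("notch", (g(364,122,.004)+g(412,122,.004))/2)
Q=s['eef_rot'];th=2*np.arctan2(Q[2],Q[1]);print("tool x ang",np.degrees(th))
ex=np.array([np.cos(th),np.sin(th)]);ey=np.array([np.sin(th),-np.cos(th)])
for p in (c,e-.002*d/np.linalg.norm(d)): D=p-s['tool_pos'][:2];print("tool shift mm",D@ex*1e3,D@ey*1e3)
```

```text
strip top [0.49375246 0.15512209] 0.011780649197712196 0.03799332701161663 yaw 20.416795081372847
plate c [0.49540048 0.15553706] 0.04824344014713304 0.09947447101739086 yaw 20.897552612573236 grip from plate [0.49353204 0.15482366]
notch [0.52038164 0.16541115]
tool x ang -69.78238087321475
tool shift mm -6.596639382904073 37.25247753159438
tool shift mm -6.392769147145958 37.562447747537945
```

Emit:
step_arm(moves=[[[-6.5, 37.5, 40], -0.007, 60], [[-6.5, 37.5, 80], -0.007, 60], [[-6.5, 37.5, 110], -0.007, 50], [[-6.5, 37.5, 128], -0.007, 40], [[-6.5, 37.5, 138], -0.007, 40], [[-6.5, 37.5, 138], -0.007, 40], [[-6.5, 37.5, 138], -0.007, 40]], squeeze=40)

```text
time_s: 5.75
tool_pos: [0.4938, 0.1558, 0.0193]
eef_rot: [-0.0, 0.822, -0.569, 0.0]
contact_force: [-0.2, 0.5, 0.9]
grip_width: 0.0401
```

Emit:
step_arm(moves=[[[0, 0, 0], 0, 25], [[0, 0, 0], 0, 15], [[0, 0, 0], 0, 5], [[0, 0, 0], 0, 5], [[0, 0, 0], 0, 5], [[0, 0, 0], 0, 5], [[0, 0, 0], 0, 5], [[0, 0, 0], 0, 5]], squeeze=40)

```text
time_s: 6.42
tool_pos: [0.4935, 0.1565, 0.0195]
eef_rot: [-0.0, 0.823, -0.568, 0.001]
contact_force: [-0.7, -1.2, 5.6]
grip_width: 0.0116
```

Run:
```python
from h import *
st()
w=ctrl.capture("wrist")
cv2.imwrite("pics/w3.png",w['image'][:,:,::-1])
```

```text
{'time_s': 6.4167, 'joint_pos': [0.2082, 0.1165, 1.9034, -0.0002, 1.1203, 1.4172], 'tool_pos': [0.4935, 0.1565, 0.0195], 'eef_rot': [-0.0004, 0.8228, -0.5683, 0.0005], 'contact_force': [-0.6916, -1.2266, 5.5658], 'torque': [-0.1638, 0.1033, -0.0005], 'grip_width': 0.0116}
```

View pics/w3.png

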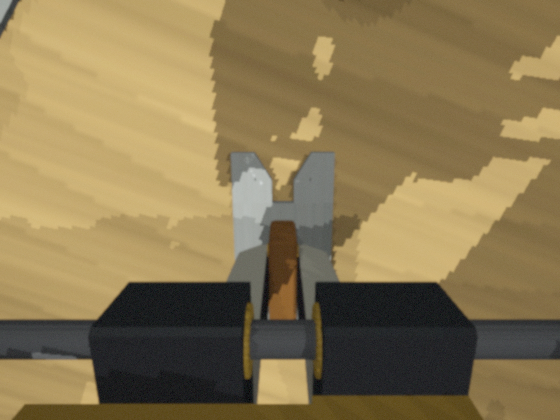

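Emit:
step_arm(moves=[[[0, 0, -20], 0, 5], [[0, 0, -55], 0, 5], [[20, 1, -85], 0.05, 5], [[60, 3, -85], 0.1, 5], [[100, 5, -85], 0.153, 5], [[140, 7, -85], 0.153, 5], [[180, 9, -85], 0.153, 5], [[220, 10, -85], 0.153, 5], [[255, 11, -85], 0.153, 5], [[282, 12, -85], 0.153, 5], [[282, 12, -85], 0.153, 5], [[282, 12, -85], 0.153, 5], [[282, 12, -85], 0.153, 5]])

```text
time_s: 7.55
tool_pos: [0.5807, -0.1109, 0.1029]
eef_rot: [0.0, 0.777, -0.63, -0.001]
contact_force: [0.4, -0.4, -1.5]
grip_width: 0.0116
```

Run:
```python
from h import *
import pickle
st()
w=ctrl.capture("wrist");pickle.dump(w,open('w4.pkl','wb'))
cv2.imwrite("pics/w4.png",w['image'][:,:,::-1])
for n in("scene","side"):
    c=ctrl.capture(n);crop(c,f"pics/{n}4.png",190,150,140,110,4)
```

```text
{'time_s': 7.55, 'joint_pos': [-0.2757, 0.1988, 1.6431, 0.0005, 1.3013, 1.0865], 'tool_pos': [0.5807, -0.1109, 0.1029], 'eef_rot': [0.0001, 0.7768, -0.6297, -0.0008], 'contact_force': [0.3972, -0.3993, -1.488], 'torque': [0.0488, 0.0113, -0.0043], 'grip_width': 0.0116}
```

View pics/w4.png

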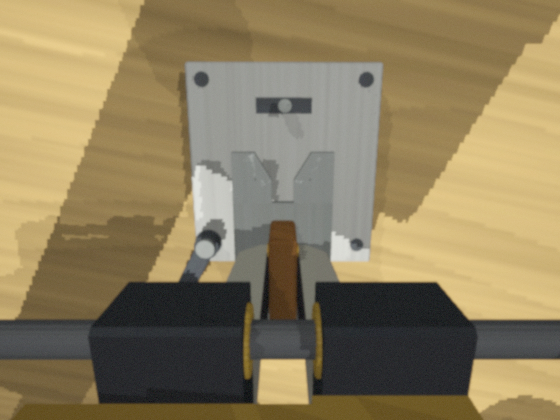

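View pics/scene4.png

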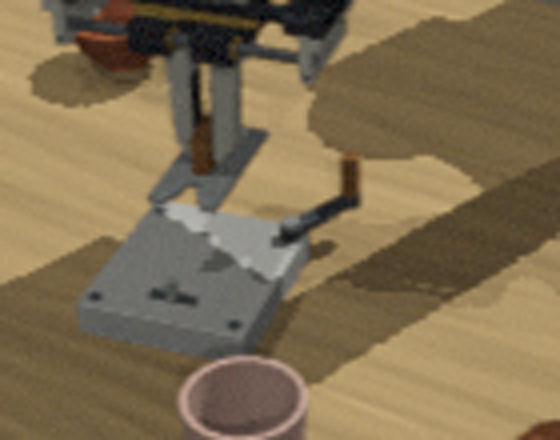

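Run:
```python
from h import *
import pickle
w=pickle.load(open('w4.pkl','rb'))
w2=dict(w,image=np.clip(w['image'].astype(float)*1.5,0,255).astype(np.uint8))
crop(w2,"pics/w4a.png",180,55,210,155,3.8);crop(w2,"pics/w4b.png",250,90,70,50,10)
```

```text
(no output)
```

View pics/w4a.png

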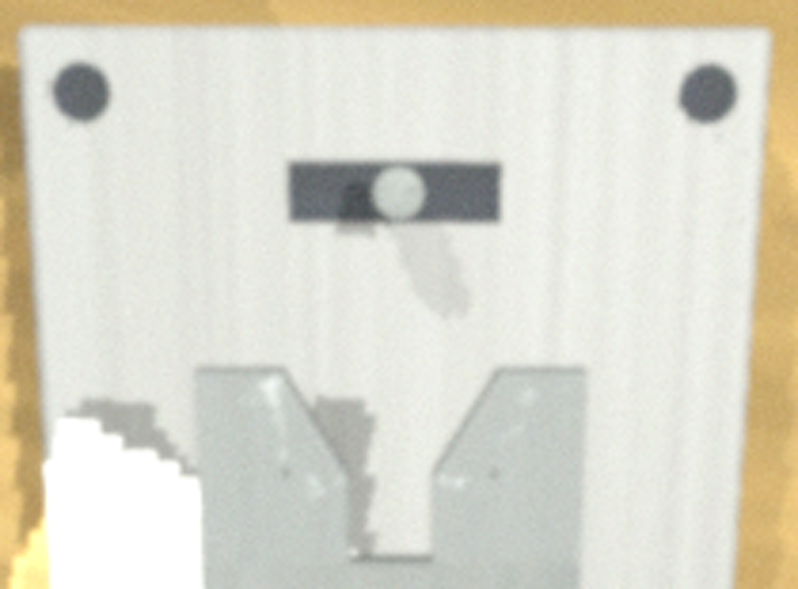

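View pics/w4b.png

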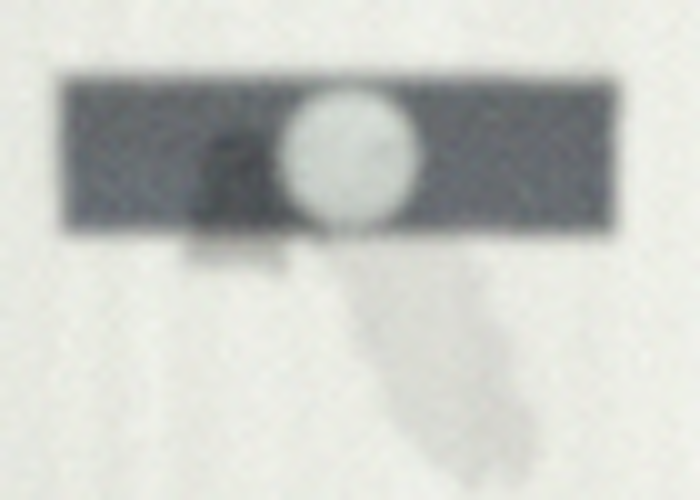

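Run:
```python
from h import *
import pickle
w=pickle.load(open('w4.pkl','rb'));s=ctrl.read_state();z=s['tool_pos'][2]
Q=s['eef_rot'];th=2*np.arctan2(Q[2],Q[1])
ex=np.array([np.cos(th),np.sin(th)]);ey=np.array([np.sin(th),-np.cos(th)])
A=lambda x,y:[(x+.5)/3.8-.5+180,(y+.5)/3.8-.5+55]
B=lambda x,y:[(x+.5)/10-.5+250,(y+.5)/10-.5+90]
T=lambda p,zz:(lambda D:np.array([D@ex,D@ey])*1e3)(onz(w,p,zz)[:2]-s['tool_pos'][:2])
print("toolang",np.degrees(th),z)
print("pin",T(B(349,157),.039),"slot",T(B(339,155),.025))
zp=z-.0195+.004
print("notch bottom",T(A(391,556),zp),"mouthL",T(A(284,368),zp),"mouthR",T(A(500,368),zp),"plate edges",T(A(196,368),zp),T(A(586,368),zp),T(A(203,560),zp),T(A(582,560),zp))
print("holder edge",T(A(22,28),.025),T(A(770,30),.025),"bedL",T(A(50,470),.025),"bedR",T(A(738,530),.025))
```

```text
toolang -77.94814055922686 0.10339119614727549
pin [  1.61462006 -70.66593936] slot [  1.07546293 -70.58995229]
notch bottom [  0.4178443 -27.3523874] mouthL [-12.4416453  -50.88470764] mouthR [ 13.63685311 -50.81817696] plate edges [-23.06727365 -50.91181542] [ 24.01893492 -50.79169051] [-23.13706013 -26.8921455 ] [ 24.34290413 -26.77410089]
holder edge [-56.51784489 -95.2008822 ] [ 59.22796322 -94.60313175] bedL [-56.85315659 -25.56799106] bedR [ 59.30553764 -14.90087138]
```

Emit:
step_arm(moves=[[[1, 0, 25], 0, 5], [[1, 0, 45], 0, 5], [[1, 0, 54], 0, 5], [[1, 0, 56], 0, 5], [[1, 0, 56], 0, 5], [[1, 0, 56], 0, 5]])

```text
time_s: 8.2
tool_pos: [0.5823, -0.1123, 0.0488]
eef_rot: [-0.0, 0.777, -0.629, 0.001]
contact_force: [-0.4, 0.0, -1.0]
grip_width: 0.0117
```

Emit:
step_arm(moves=[[[0, 0, 0.7], 0, 5], [[0, 0, 1.4], 0, 5], [[0, 0, 1.4], 0, 5]])

```text
time_s: 8.45
tool_pos: [0.5822, -0.1127, 0.0471]
eef_rot: [-0.0, 0.777, -0.63, 0.001]
contact_force: [0.6, -0.1, -1.3]
grip_width: 0.0118
```

Emit:
step_arm(moves=[[[0, 0, 0.7], 0, 5], [[0, 0, 1.4], 0, 5], [[0, 0, 1.4], 0, 5]])

```text
time_s: 8.7
tool_pos: [0.5816, -0.1126, 0.0448]
eef_rot: [0.0, 0.777, -0.63, -0.0]
contact_force: [0.6, -0.9, -0.4]
grip_width: 0.0118
```

Emit:
step_arm(moves=[[[0, 0, 0.5], 0, 5], [[0, 0, 0.8], 0, 5], [[0, 0, 0.8], 0, 5]])

```text
time_s: 8.95
tool_pos: [0.5816, -0.1126, 0.0445]
eef_rot: [0.0, 0.777, -0.63, -0.0]
contact_force: [-3.1, 1.1, 5.5]
grip_width: 0.0117
```

Emit:
step_arm(moves=[[[0, 0, -0.4], 0, 5], [[0, -4, -0.4], 0, 5], [[0, -9, -0.4], 0, 5], [[0, -14, -0.4], 0, 5], [[0, -19, -0.4], 0, 5], [[0, -22, -0.4], 0, 5], [[0, -22, -0.4], 0, 5]])

```text
time_s: 9.53
tool_pos: [0.6042, -0.1078, 0.0445]
eef_rot: [-0.0, 0.777, -0.629, 0.0]
contact_force: [1.0, 0.5, 0.3]
grip_width: 0.0115
```

Run:
```python
from h import *
import pickle
st()
w=ctrl.capture("wrist");pickle.dump(w,open('w5.pkl','wb'))
w2=dict(w,image=np.clip(w['image'].astype(float)*1.5,0,255).astype(np.uint8))
crop(w2,"pics/w5a.png",200,70,170,150,4)
```

```text
{'time_s': 9.5333, 'joint_pos': [-0.2602, 0.3197, 1.615, 0.0003, 1.2058, 1.1014], 'tool_pos': [0.6042, -0.1078, 0.0445], 'eef_rot': [-0.0004, 0.777, -0.6294, 0.0004], 'contact_force': [0.9819, 0.533, 0.2611], 'torque': [0.0315, -0.1589, 0.0241], 'grip_width': 0.0115}
```

View pics/w5a.png

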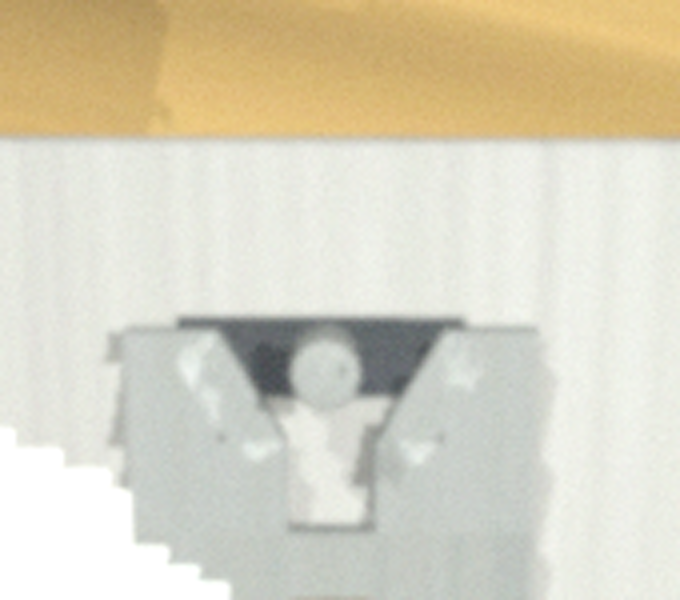

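Run:
```python
from h import *
import pickle
w=pickle.load(open('w5.pkl','rb'));s=ctrl.read_state()
Q=s['eef_rot'];th=2*np.arctan2(Q[2],Q[1])
ex=np.array([np.cos(th),np.sin(th)]);ey=np.array([np.sin(th),-np.cos(th)])
A=lambda x,y:[(x+.5)/4-.5+200,(y+.5)/4-.5+70]
T=lambda p,zz:(lambda D:np.array([D@ex,D@ey])*1e3)(onz(w,p,zz)[:2]-s['tool_pos'][:2])
print("pin",T(A(325,373),.039),"notch",T(A(331.5,525),.029),"plate",T(A(124,330),.029),T(A(537,330),.029),"bed edge",T(A(10,137),.025),T(A(670,137),.025))
```

```text
pin [ -1.03738874 -47.71027434] notch [ -0.32713976 -27.85478434] plate [-24.20504281 -51.10835468] [ 23.35670069 -51.06867485] bed edge [-36.90607047 -72.54211806] [ 38.27091117 -72.48859132]
```

Emit:
step_arm(moves=[[[-0.7, -3, 0], 0, 5], [[-0.7, -6, 0], 0, 5], [[-0.7, -9, 0], 0, 5], [[-0.7, -12, 0], 0, 5], [[-0.7, -12.5, 0], 0, 5], [[-0.7, -12.5, 0], 0, 5]])

```text
time_s: 10.08
tool_pos: [0.6156, -0.1046, 0.0445]
eef_rot: [-0.0, 0.777, -0.63, 0.0]
contact_force: [-0.9, -0.0, 3.2]
grip_width: 0.0116
```

Run:
```python
from h import *
import pickle
st()
w=ctrl.capture("wrist");pickle.dump(w,open('w6.pkl','wb'))
w2=dict(w,image=np.clip(w['image'].astype(float)*1.5,0,255).astype(np.uint8))
crop(w2,"pics/w6a.png",240,130,85,90,6.5)
```

```text
{'time_s': 10.0833, 'joint_pos': [-0.2505, 0.3463, 1.5819, 0.0002, 1.2129, 1.1113], 'tool_pos': [0.6156, -0.1046, 0.0445], 'eef_rot': [-0.0002, 0.777, -0.6295, 0.0002], 'contact_force': [-0.865, -0.0226, 3.1598], 'torque': [-0.0332, 0.1623, -0.0239], 'grip_width': 0.0116}
```

View pics/w6a.png

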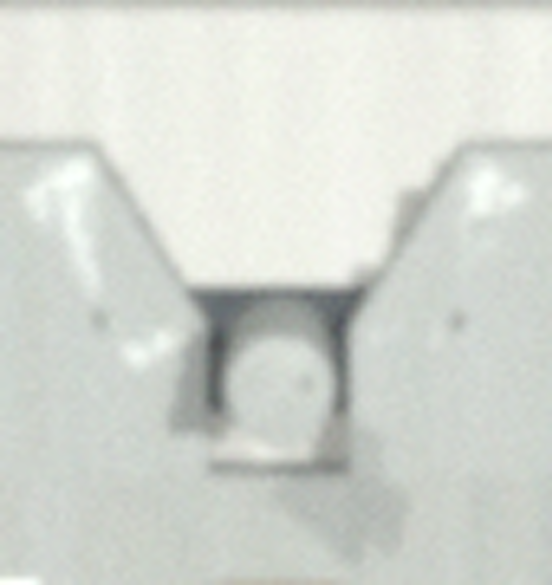

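The pin now sits centred in the narrow part of the notch, with about 3 mm still to go. I'll feel forward in small steps.

Emit:
step_arm(moves=[[[0, -0.5, 0], 0, 5], [[0, -1, 0], 0, 5], [[0, -1.5, 0], 0, 5], [[0, -1.5, 0], 0, 5]])

```text
time_s: 10.47
tool_pos: [0.6164, -0.1045, 0.0445]
eef_rot: [0.0, 0.777, -0.63, -0.0]
contact_force: [-3.7, -0.8, 5.4]
grip_width: 0.0116
```

Emit:
step_arm(moves=[[[0, -0.4, 0], 0, 5], [[0, -0.8, 0], 0, 5], [[0, -0.8, 0], 0, 5]])

```text
time_s: 10.72
tool_pos: [0.6172, -0.1043, 0.0445]
eef_rot: [0.0, 0.777, -0.63, -0.0]
contact_force: [-3.4, 0.1, 4.9]
grip_width: 0.0118
```

Emit:
step_arm(moves=[[[0, -0.5, 0], 0, 5], [[0, -0.5, 0], 0, 5]])

```text
time_s: 10.88
tool_pos: [0.6177, -0.1042, 0.0445]
eef_rot: [0.0, 0.777, -0.63, -0.0]
contact_force: [-4.0, -0.5, 4.9]
grip_width: 0.0118
```

Emit:
step_arm(moves=[[[0, 0, -0.3], 0, 5], [[0, 0, -0.3], 0, 5], [[0, 0, -0.3], 0, 5]])

```text
time_s: 11.13
tool_pos: [0.6178, -0.1041, 0.0445]
eef_rot: [0.0, 0.777, -0.63, -0.0]
contact_force: [-1.2, -0.1, 1.6]
grip_width: 0.012
```

Emit:
step_arm(moves=[[[0, -0.4, 0], 0, 5], [[0, -0.4, 0], 0, 5], [[0, -0.4, 0], 0, 5]])

```text
time_s: 11.38
tool_pos: [0.6183, -0.104, 0.0446]
eef_rot: [-0.0, 0.777, -0.63, -0.0]
contact_force: [-0.6, -0.7, 0.7]
grip_width: 0.0117
```

Emit:
step_arm(moves=[[[0, -0.3, 0], 0, 5], [[0, -0.6, 0], 0, 5], [[0, -0.6, 0], 0, 5]])

```text
time_s: 11.63
tool_pos: [0.6189, -0.1038, 0.0446]
eef_rot: [-0.0, 0.777, -0.63, -0.0]
contact_force: [-0.9, 0.7, -1.0]
grip_width: 0.0118
```

Emit:
step_arm(moves=[[[0, -0.4, 0], 0, 5], [[0, -0.4, 0], 0, 5], [[0, -0.4, 0], 0, 5]])

```text
time_s: 11.88
tool_pos: [0.6193, -0.1037, 0.0446]
eef_rot: [-0.0, 0.777, -0.63, -0.0]
contact_force: [0.3, 0.4, -1.1]
grip_width: 0.0119
```

Emit:
step_arm(moves=[[[0, -0.4, 0], 0, 5], [[0, -0.4, 0], 0, 5], [[0, -0.4, 0], 0, 5]])

```text
time_s: 12.13
tool_pos: [0.6197, -0.1037, 0.0446]
eef_rot: [-0.0, 0.777, -0.63, -0.0]
contact_force: [-0.2, 0.5, -1.5]
grip_width: 0.0114
```

Emit:
step_arm(moves=[[[0, -0.3, 0], 0, 5], [[0, -0.3, 0], 0, 5], [[0, -0.3, 0], 0, 5]])

```text
time_s: 12.38
tool_pos: [0.62, -0.1037, 0.0447]
eef_rot: [0.0, 0.777, -0.63, -0.0]
contact_force: [0.5, 0.5, -1.8]
grip_width: 0.0115
```

Emit:
step_arm(moves=[[[0, -0.3, 0], 0, 5], [[0, -0.3, 0], 0, 5], [[0, -0.3, 0], 0, 5]])

```text
time_s: 12.63
tool_pos: [0.6202, -0.1036, 0.0447]
eef_rot: [0.0, 0.777, -0.63, -0.0]
contact_force: [0.0, 0.4, -1.9]
grip_width: 0.0114
```

Run:
```python
from h import *
st()
w=ctrl.capture("wrist")
w2=dict(w,image=np.clip(w['image'].astype(float)*1.5,0,255).astype(np.uint8))
crop(w2,"pics/w7a.png",240,130,85,90,6.5)
```

```text
{'time_s': 12.6333, 'joint_pos': [-0.2471, 0.3574, 1.5677, -0.0, 1.2167, 1.115], 'tool_pos': [0.6202, -0.1036, 0.0447], 'eef_rot': [0.0, 0.7769, -0.6296, -0.0001], 'contact_force': [0.005, 0.4354, -1.8801], 'torque': [0.0462, 0.0034, -0.0229], 'grip_width': 0.0114}
```

View pics/w7a.png

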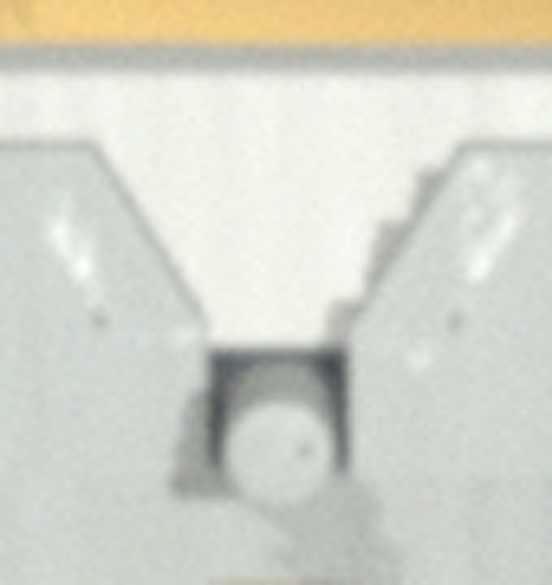

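Emit:
step_arm(moves=[[[0, -0.3, 0], 0, 5], [[0, -0.3, 0], 0, 5], [[0, -0.3, 0], 0, 5]])

```text
time_s: 12.93
tool_pos: [0.6204, -0.1036, 0.0447]
eef_rot: [0.0, 0.777, -0.63, -0.0]
contact_force: [-2.1, -1.3, -0.4]
grip_width: 0.0115
```

Emit:
step_arm(moves=[[[0, -0.3, 0], 0, 5], [[0, -0.3, 0], 0, 5], [[0, -0.3, 0], 0, 5]])

```text
time_s: 13.18
tool_pos: [0.6205, -0.1036, 0.0447]
eef_rot: [0.0, 0.777, -0.63, -0.0]
contact_force: [-3.5, -0.8, 0.4]
grip_width: 0.0116
```

Emit:
step_arm(moves=[[[0, -0.3, 0], 0, 5], [[0, -0.3, 0], 0, 5], [[0, -0.3, 0], 0, 5]])

```text
time_s: 13.43
tool_pos: [0.6206, -0.1035, 0.0446]
eef_rot: [0.0, 0.777, -0.63, -0.0]
contact_force: [-5.4, -0.2, 1.7]
grip_width: 0.0121
```

Emit:
step_arm(moves=[[[0, -0.2, 0], 0, 5], [[0, -0.2, 0], 0, 5], [[0, -0.2, 0], 0, 5]])

```text
time_s: 13.68
tool_pos: [0.6206, -0.1035, 0.0446]
eef_rot: [0.001, 0.777, -0.63, -0.001]
contact_force: [-7.0, -1.1, 3.1]
grip_width: 0.0119
```

Emit:
step_arm(moves=[[[0, 0, 0], 0, 5], [[0, 0, 0], 0, 5], [[0, 0, 0], 0, 5], [[0, 0, 0], 0, 5]])

```text
time_s: 14.02
tool_pos: [0.6206, -0.1035, 0.0446]
eef_rot: [0.001, 0.777, -0.63, -0.001]
contact_force: [-6.9, -1.2, 3.2]
grip_width: 0.0118
```

Emit:
step_arm(moves=[[[0, 0, 0], 0, 5], [[0, 0, 0], 0, 5], [[0, 0, 0], 0, 5], [[0, 0, 0], 0, 5], [[0, 0, 0], 0, 5], [[0, 0, 0], 0, 5]])

```text
time_s: 14.52
tool_pos: [0.6207, -0.1035, 0.0447]
eef_rot: [0.001, 0.777, -0.63, -0.001]
contact_force: [-6.0, -0.3, 2.4]
grip_width: 0.0117
```

Run:
```python
from h import *
s=st()
w=ctrl.capture("wrist")
w2=dict(w,image=np.clip(w['image'].astype(float)*1.5,0,255).astype(np.uint8))
crop(w2,"pics/w8a.png",180,110,200,150,4)
for n in("scene","side"):
    c=ctrl.capture(n);crop(c,f"pics/{n}8.png",190,150,160,120,5)
H=np.array([.6063,-.1057]);y=np.radians(12);D=s['tool_pos'][:2]-H
print("TCP holder",D@[np.cos(y),np.sin(y)],D@[-np.sin(y),np.cos(y)])
```

```text
{'time_s': 14.5167, 'joint_pos': [-0.2465, 0.3596, 1.5649, -0.0005, 1.2185, 1.1158], 'tool_pos': [0.6207, -0.1035, 0.0447], 'eef_rot': [0.0005, 0.7769, -0.6296, -0.0005], 'contact_force': [-5.9728, -0.3056, 2.4404], 'torque': [-0.1094, 1.0145, -0.0024], 'grip_width': 0.0117}
TCP holder 0.014516125578849619 -0.0008785466637731236
```

View pics/w8a.png

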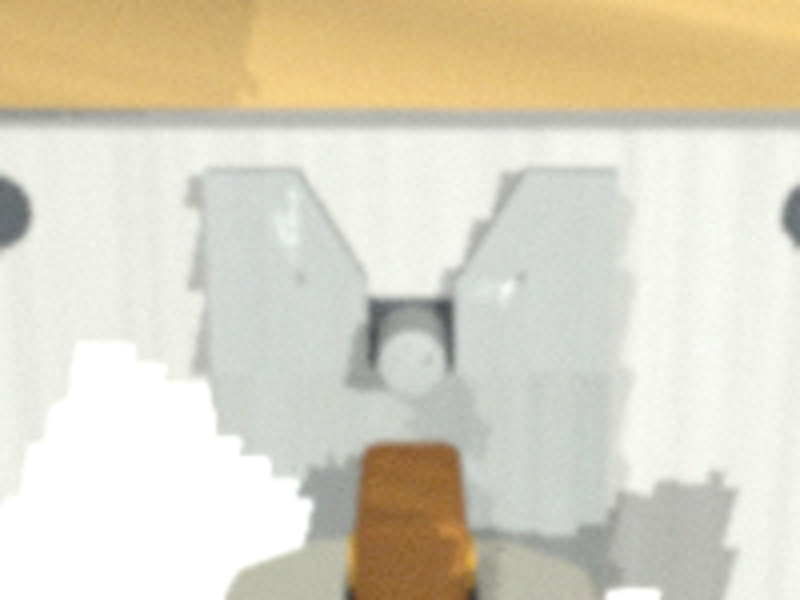

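View pics/scene8.png

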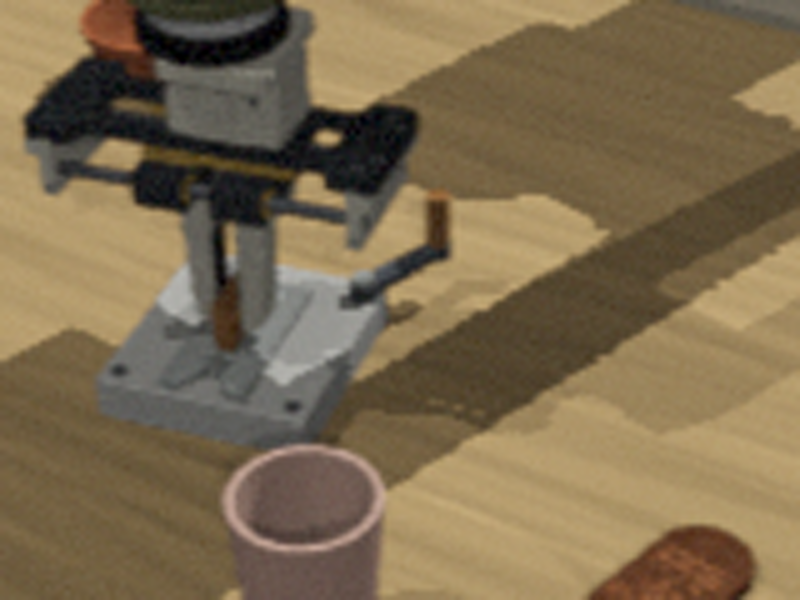

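View pics/side8.png

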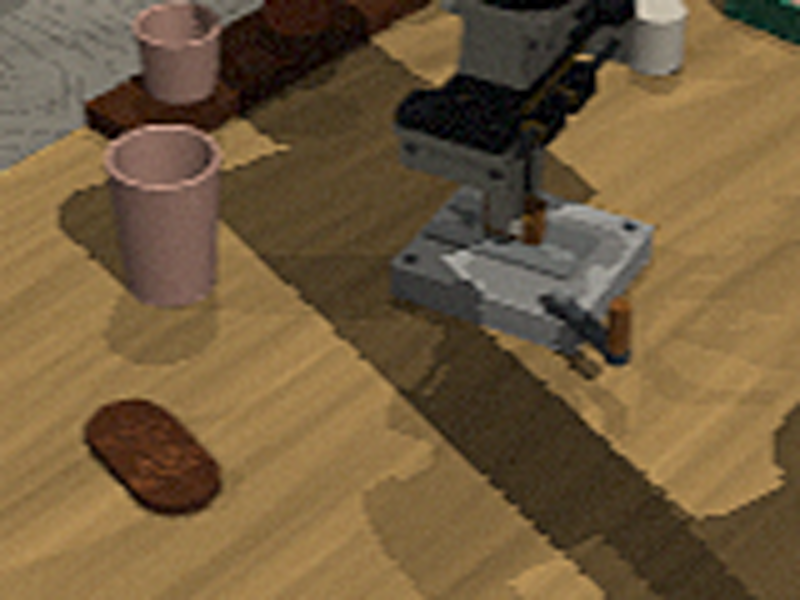

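The push held at about 6–7 N for 0.8 s with the pin at the notch bottom. I'll ease off without dragging the blade, then release and rise.

Emit:
step_arm(moves=[[[0, 0.3, 0], 0, 5], [[0, 0.5, 0], 0, 5], [[0, 0.5, 0], 0, 12], [[0, 0.5, 0], 0, 20], [[0, 0.5, 0], 0, 30], [[0, 0.5, 0], 0, 40], [[0, 0.5, 0], 0, 40], [[0, 0.5, 0], 0, 40]])

```text
time_s: 15.33
tool_pos: [0.6212, -0.1034, 0.0449]
eef_rot: [-0.0, 0.777, -0.63, 0.0]
contact_force: [0.3, 0.1, -0.0]
grip_width: 0.0383
```

Emit:
step_arm(moves=[[[0, 0, -10], 0, 40], [[0, 0, -40], 0, 40], [[0, 0, -75], 0, 40], [[0, 0, -75], 0, 40], [[0, 0, -75], 0, 40]])

```text
time_s: 15.75
tool_pos: [0.6235, -0.1041, 0.1242]
eef_rot: [-0.002, 0.777, -0.63, 0.003]
contact_force: [-0.1, -0.6, -0.0]
grip_width: 0.0404
```

Run:
```python
from h import *
import pickle
s=st()
w=ctrl.capture("wrist");pickle.dump(w,open('w9.pkl','wb'))
cv2.imwrite("pics/w9.png",cv2.resize(w['image'][:,:,::-1],None,fx=1.4,fy=1.4))
a=ctrl.capture("scene");b=ctrl.capture("side")
for th in("keeper_knob","blade_grip"):
  A=ctrl.spot_point(a,th);B=ctrl.spot_point(b,th);W=ctrl.spot_point(w,th)
  print(th,A,B,W, tri(a,A[0]['uv'],b,B[0]['uv']) if A and B else '')
crop(a,"pics/sc9.png",190,150,140,110,4);crop(b,"pics/si9.png",240,160,110,85,5)
```

```text
{'time_s': 15.75, 'joint_pos': [-0.2466, 0.2753, 1.513, 0.0001, 1.346, 1.1154], 'tool_pos': [0.6235, -0.1041, 0.1242], 'eef_rot': [-0.0015, 0.777, -0.6296, 0.0033], 'contact_force': [-0.0959, -0.5538, -0.0461], 'torque': [0.018, 0.0375, 0.0175], 'grip_width': 0.0404}
keeper_knob [{'uv': [275.6, 193.1], 'p': 0.46}] [{'uv': [316.1, 216.5], 'p': 0.71}] [] [ 0.49397162 -0.05698933  0.04398086]
blade_grip [{'uv': [236.5, 209.6], 'p': 0.73}] [{'uv': [292.6, 192.8], 'p': 0.89}] [{'uv': [284.5, 222.8], 'p': 0.56}, {'uv': [277.5, 212.6], 'p': 0.35}] [ 0.61777579 -0.10397192  0.04620889]
```

View pics/w9.png

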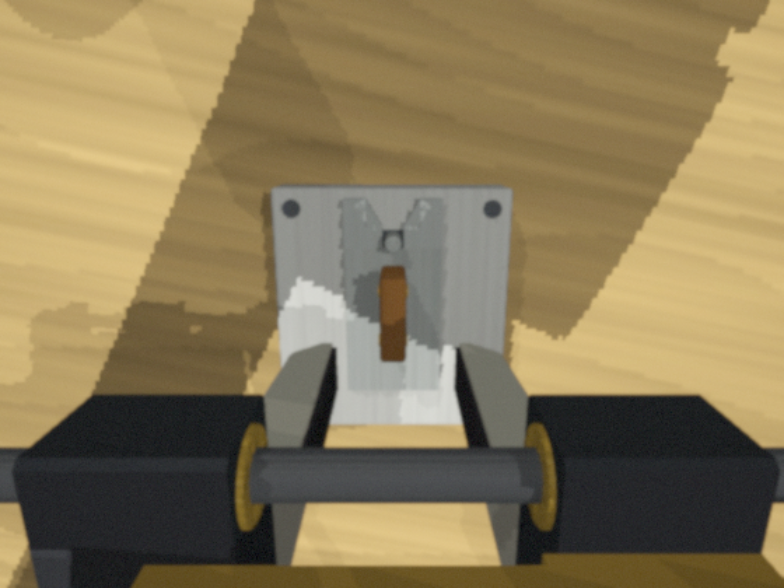

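View pics/sc9.png

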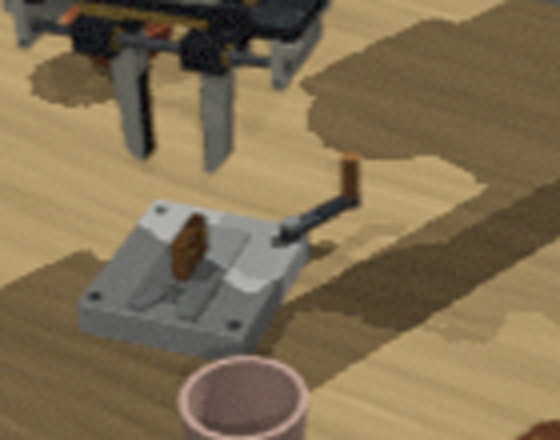

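View pics/si9.png

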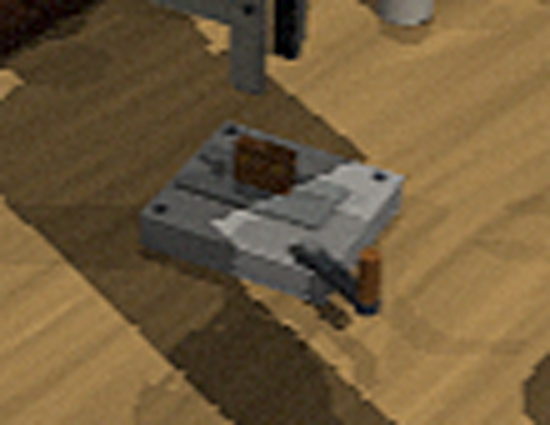

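Emit:
step_arm(moves=[[[-25, 25, -10], 0, 50], [[-50, 50, -10], 0, 50], [[-71, 74, -10], 0, 50], [[-71, 74, -10], 0, 50], [[-71, 74, -10], 0, 50], [[-71, 74, -10], 0, 50]])

```text
time_s: 16.7
tool_pos: [0.5344, -0.0495, 0.1302]
eef_rot: [-0.0, 0.777, -0.629, 0.001]
contact_force: [0.7, 0.9, -0.7]
grip_width: 0.0499
```

Run:
```python
from h import *
import pickle
s=st()
w=ctrl.capture("wrist");pickle.dump(w,open('w10.pkl','wb'))
cv2.imwrite("pics/w10.png",cv2.resize(w['image'][:,:,::-1],None,fx=1.4,fy=1.4))
print(ctrl.spot_point(w,"keeper_knob"))
w1=pickle.load(open('w1.pkl','rb'));print(onz(w1,[191,362.6],.05))
```

```text
{'time_s': 16.7, 'joint_pos': [-0.1879, 0.0254, 1.7778, -0.0002, 1.337, 1.1739], 'tool_pos': [0.5344, -0.0495, 0.1302], 'eef_rot': [-0.0003, 0.777, -0.6295, 0.0006], 'contact_force': [0.6603, 0.8598, -0.6847], 'torque': [-0.009, -0.0453, 0.0113], 'grip_width': 0.0499}
[{'uv': [271.5, 260.3], 'p': 0.64}]
[ 0.50263245 -0.04836467  0.05      ]
```

View pics/w10.png

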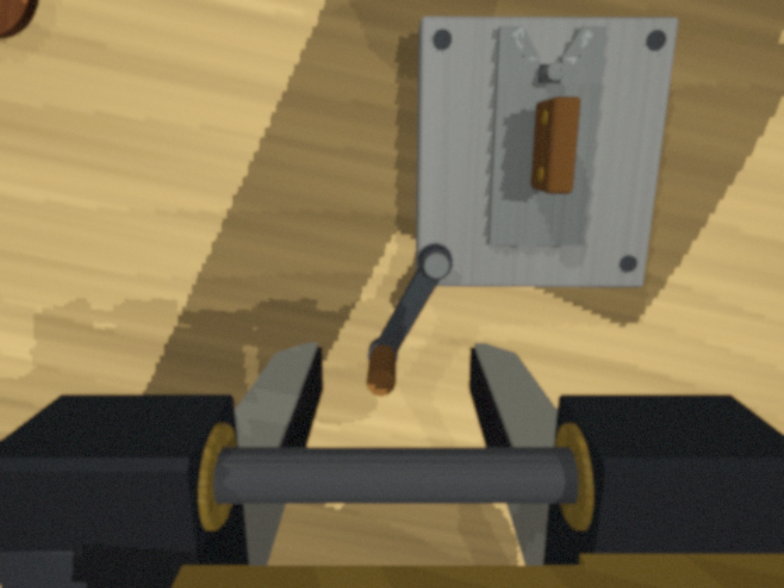

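Run:
```python
from h import *
import pickle
w=pickle.load(open('w10.pkl','rb'));s=ctrl.read_state()
d=lambda x,y:[(x+.5)/1.4-.5,(y+.5)/1.4-.5]
Q=s['eef_rot'];th=2*np.arctan2(Q[2],Q[1])
ex=np.array([np.cos(th),np.sin(th)]);ey=np.array([np.sin(th),-np.cos(th)])
def T(n,p,z):
    X=onz(w,p,z)[:2];D=(X-s['tool_pos'][:2])*1e3;print(n,X.round(4),"tool",(D@ex).round(1),(D@ey).round(1))
T("knob top",d(380,388),.066);T("knob mid(net)",[271.5,260.3],.05)
T("pivot .036",d(436,262),.036);T("pivot .040",d(436,262),.040)
for n,p in(("tl",(421,17)),("tr",(677,18)),("bl",(417,286)),("br",(642,286))):T(n,d(*p),.025)
T("blade tailL",d(490,243),.029);T("tailR",d(585,246),.029)
T("strip",d(568,99),.059)
H=np.array([.6063,-.1057]);y=np.radians(12);hx=np.array([np.cos(y),np.sin(y)]);hy=np.array([-hx[1],hx[0]])
print("piv pred",H-.0435*hx+.05*hy)
```

```text
knob top [ 0.4974 -0.0497] tool -8.0 36.7
knob mid(net) [ 0.5018 -0.0485] tool -8.3 32.1
pivot .036 [ 0.5547 -0.0652] tool 19.0 -16.1
pivot .040 [ 0.5555 -0.0647] tool 18.7 -17.1
tl [ 0.6619 -0.0341] tool 10.8 -127.5
tr [ 0.6856 -0.148 ] tool 127.1 -127.1
bl [ 0.538  -0.0598] tool 10.3 -0.9
br [ 0.5621 -0.174 ] tool 127.0 -0.9
blade tailL [ 0.5683 -0.0903] tool 46.3 -24.3
tailR [ 0.5766 -0.1371] tool 93.9 -22.7
strip [ 0.6374 -0.0998] tool 70.0 -89.9
piv pred [ 0.55335499 -0.06583678]
```

Emit:
step_arm(moves=[[[-4, 17, 0], 0.12, 50], [[-7.8, 33.4, 0], 0.24, 50], [[-7.8, 33.4, 0], 0.36, 50], [[-7.8, 33.4, 20], 0.48, 50], [[-7.8, 33.4, 40], 0.5, 50], [[-7.8, 33.4, 40], 0.5, 50], [[-7.8, 33.4, 40], 0.5, 50]])

```text
time_s: 17.38
tool_pos: [0.4991, -0.0489, 0.089]
eef_rot: [-0.001, -0.597, 0.802, 0.001]
contact_force: [0.6, -0.2, 0.1]
grip_width: 0.0504
```

Run:
```python
from h import *
s=st()
w=ctrl.capture("wrist")
cv2.imwrite("pics/w11.png",w['image'][:,:,::-1])
a=ctrl.capture("scene");b=ctrl.capture("side")
crop(a,"pics/sc11.png",200,130,120,90,5);crop(b,"pics/si11.png",250,150,110,85,5)
```

```text
{'time_s': 17.3833, 'joint_pos': [-0.2, -0.0215, 1.9046, -0.0, 1.261, 1.6612], 'tool_pos': [0.4991, -0.0489, 0.089], 'eef_rot': [-0.0009, -0.5974, 0.802, 0.0009], 'contact_force': [0.5931, -0.171, 0.0956], 'torque': [0.0349, -0.025, -0.0204], 'grip_width': 0.0504}
```

View pics/w11.png

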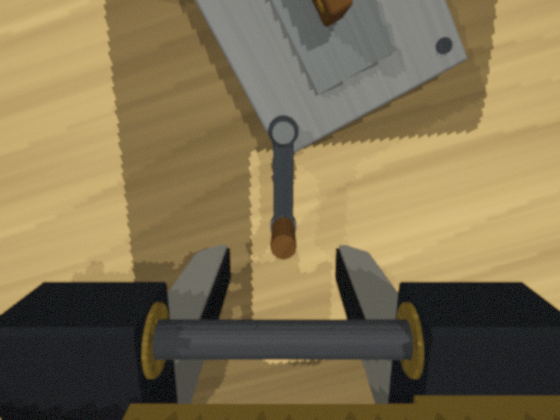

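View pics/sc11.png

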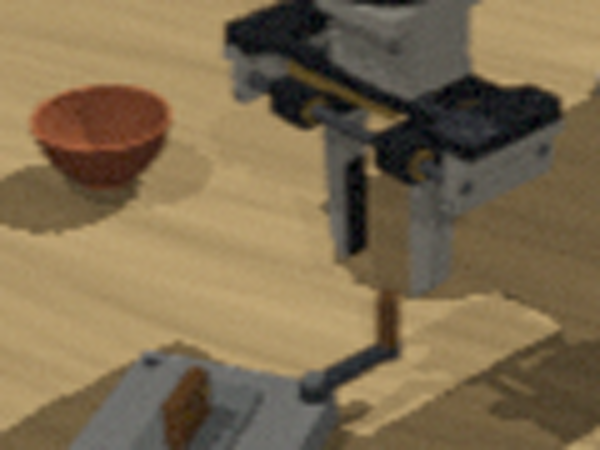

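View pics/si11.png

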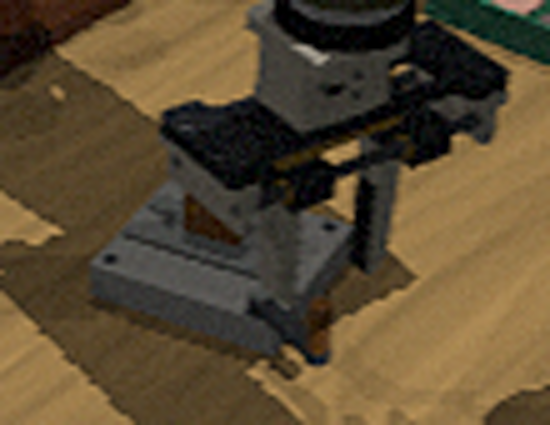

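Run:
```python
from h import *
s=ctrl.read_state();w=ctrl.capture("wrist")
Q=s['eef_rot'];th=2*np.arctan2(Q[2],Q[1])
ex=np.array([np.cos(th),np.sin(th)]);ey=np.array([np.sin(th),-np.cos(th)])
for n,p,z in(("knob",[283.8,246],.066),("piv",[284,131],.036)):
    D=(onz(w,p,z)[:2]-s['tool_pos'][:2])*1e3;print(n,D@ex,D@ey)
```

```text
knob 0.8077318264146983 -0.7933066304942703
piv 1.0131788442627732 -57.46496177693621
```

Emit:
step_arm(moves=[[[0.8, -1, 20], 0, 50], [[0.8, -1, 36], 0, 40], [[0.8, -1, 41], 0, 30], [[0.8, -1, 41], 0, 20], [[0.8, -1, 41], 0, 8], [[0.8, -1, 41], 0, 8], [[0.8, -1, 41], 0, 8], [[0.8, -1, 41], 0, 8], [[0.8, -1, 41], 0, 8]], squeeze=12)

```text
time_s: 18.33
tool_pos: [0.5012, -0.0499, 0.05]
eef_rot: [0.001, -0.597, 0.802, -0.001]
contact_force: [0.0, 0.4, 6.4]
grip_width: 0.0138
```

Emit:
step_arm(moves=[[[6.1, -0.3, 0], -0.11, 8], [[12.2, -1.3, 0], -0.22, 8], [[18.1, -3, 0], -0.33, 8], [[23.9, -5.3, 0], -0.44, 8], [[29.3, -8.3, 0], -0.55, 8], [[34.3, -11.8, 0], -0.66, 8], [[39, -15.8, 0], -0.77, 8], [[43.2, -20.3, 0], -0.88, 8], [[46.8, -25.3, 0], -0.99, 8], [[46.8, -25.3, 0], -0.99, 8], [[46.8, -25.3, 0], -0.99, 8]])

```text
time_s: 19.25
tool_pos: [0.5124, -0.102, 0.05]
eef_rot: [-0.0, 0.906, -0.424, 0.001]
contact_force: [2.6, 1.0, 5.2]
grip_width: 0.0134
```

Run:
```python
from h import *
s=st()
w=ctrl.capture("wrist")
cv2.imwrite("pics/w12.png",w['image'][:,:,::-1])
a=ctrl.capture("scene")
crop(a,"pics/sc12.png",200,130,120,90,5)
```

```text
{'time_s': 19.25, 'joint_pos': [-0.295, 0.0814, 1.8777, 0.0005, 1.1796, 0.5799], 'tool_pos': [0.5124, -0.102, 0.05], 'eef_rot': [-0.0004, 0.9058, -0.4237, 0.0014], 'contact_force': [2.561, 1.049, 5.2219], 'torque': [0.2482, -0.4062, 0.0763], 'grip_width': 0.0134}
```

View pics/w12.png

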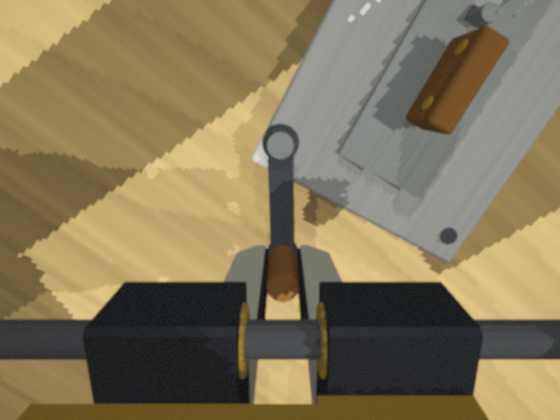

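View pics/sc12.png

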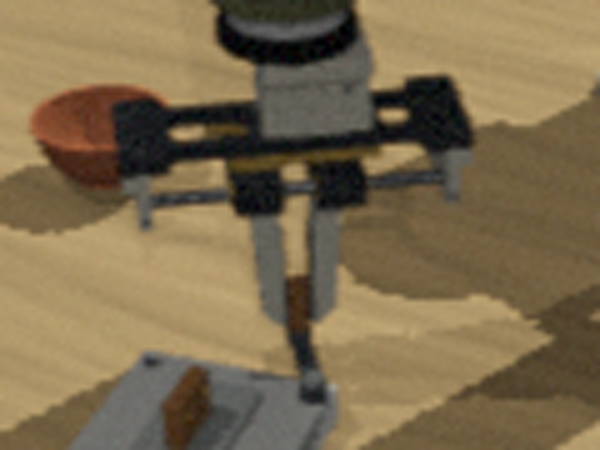

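Emit:
step_arm(moves=[[[6.1, -0.3, 0], -0.11, 8], [[12.2, -1.3, 0], -0.22, 8], [[18.1, -3, 0], -0.33, 8], [[23.9, -5.3, 0], -0.44, 8], [[29.3, -8.3, 0], -0.55, 8], [[34.3, -11.8, 0], -0.66, 8], [[39, -15.8, 0], -0.77, 8], [[43.2, -20.3, 0], -0.88, 8], [[46.8, -25.3, 0], -0.99, 8], [[46.8, -25.3, 0], -0.99, 8]])

```text
time_s: 20.18
tool_pos: [0.5617, -0.1206, 0.0499]
eef_rot: [-0.0, 0.998, 0.061, 0.001]
contact_force: [0.1, 3.9, 8.9]
grip_width: 0.0136
```

Emit:
step_arm(moves=[[[2.5, 0, 0], -0.04, 8], [[4, 0, 0], -0.07, 8], [[4, 0, 0], -0.07, 8]])

```text
time_s: 20.43
tool_pos: [0.565, -0.1201, 0.0499]
eef_rot: [-0.0, 0.996, 0.093, 0.0]
contact_force: [-1.3, 4.1, 10.1]
grip_width: 0.0136
```

Run:
```python
from h import *
s=st()
w=ctrl.capture("wrist")
cv2.imwrite("pics/w13.png",w['image'][:,:,::-1])
a=ctrl.capture("scene")
crop(a,"pics/sc13.png",200,150,120,90,5)
```

```text
{'time_s': 20.4333, 'joint_pos': [-0.2987, 0.224, 1.719, 0.0009, 1.198, -0.4855], 'tool_pos': [0.565, -0.1201, 0.0499], 'eef_rot': [-0.0003, 0.9957, 0.0931, 0.0004], 'contact_force': [-1.3368, 4.1203, 10.0601], 'torque': [0.7229, 0.2406, 0.0716], 'grip_width': 0.0136}
```

View pics/w13.png

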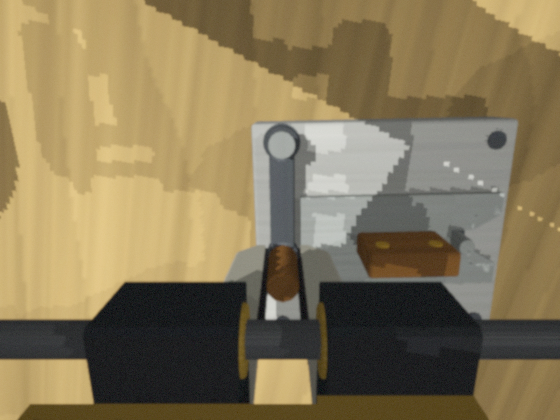

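View pics/sc13.png

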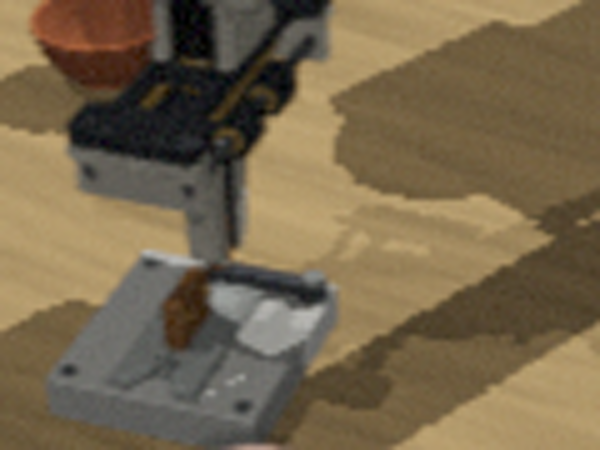

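Emit:
step_arm(moves=[[[0.7, 0, -1], -0.02, 8], [[1.5, 0, -1.5], -0.03, 8], [[1.5, 0, -1.5], -0.03, 8], [[1.5, 0, -1.5], -0.03, 8]])

```text
time_s: 20.87
tool_pos: [0.5655, -0.12, 0.05]
eef_rot: [-0.0, 0.994, 0.108, -0.0]
contact_force: [-2.0, 5.4, 3.7]
grip_width: 0.0137
```

Emit:
step_arm(moves=[[[0.8, -0.6, 0], 0, 8], [[1, -0.6, 0], 0, 8], [[1, -0.6, 0], 0, 8]])

```text
time_s: 21.12
tool_pos: [0.5657, -0.1199, 0.05]
eef_rot: [-0.0, 0.994, 0.108, -0.001]
contact_force: [-6.7, 1.6, 5.1]
grip_width: 0.0137
```

Emit:
step_arm(moves=[[[0.8, 0, 0], 0, 8], [[0.8, 0, 0], 0, 8], [[0.8, 0, 0], 0, 8]])

```text
time_s: 21.37
tool_pos: [0.5658, -0.1199, 0.0499]
eef_rot: [-0.0, 0.994, 0.108, -0.002]
contact_force: [-9.6, 1.8, 9.0]
grip_width: 0.0136
```

Emit:
step_arm(moves=[[[-1, 0, 0], 0, 8], [[-1.7, 0, 0], 0, 8], [[-1.7, 0, 0], 0, 14], [[-1.7, 0, 0], 0, 19], [[-1.7, 0, 0], 0, 22], [[-1.7, 0, 0], 0, 22], [[-1.7, 0, 0], 0, 22], [[-1.7, 0, 0], 0, 22]])

```text
time_s: 22.03
tool_pos: [0.566, -0.1202, 0.0502]
eef_rot: [0.0, 0.994, 0.109, 0.0]
contact_force: [0.0, 0.5, 0.7]
grip_width: 0.0219
```

Run:
```python
from h import *
s=st()
w=ctrl.capture("wrist")
crop(w,"pics/w14.png",200,100,200,150,4)
```

```text
{'time_s': 22.0333, 'joint_pos': [-0.2978, 0.2264, 1.7155, -0.0002, 1.1995, -0.5155], 'tool_pos': [0.566, -0.1202, 0.0502], 'eef_rot': [0.0001, 0.9941, 0.1087, 0.0001], 'contact_force': [0.0404, 0.4871, 0.6705], 'torque': [-0.0203, -0.0785, -0.0019], 'grip_width': 0.0219}
```

View pics/w14.png

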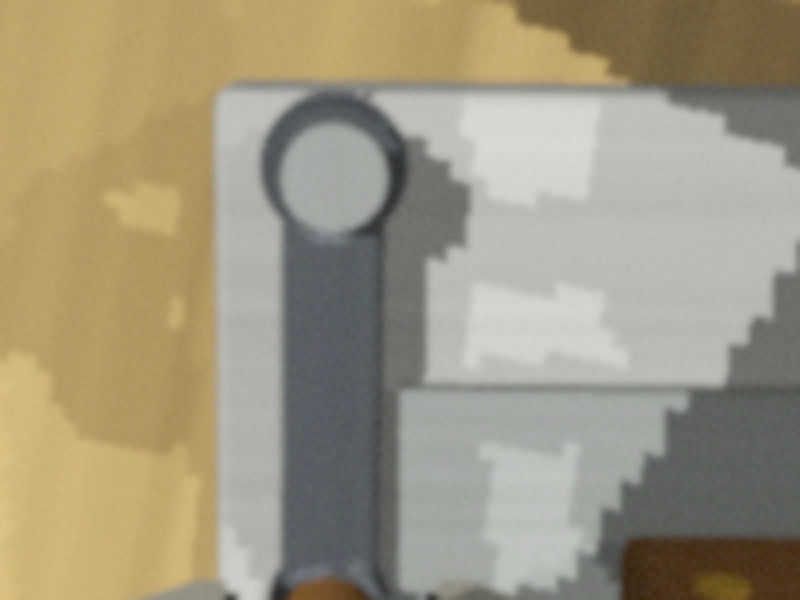

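The keeper is shut: the arm is parallel to the bed edge, with a small gap to the blade tail. Now I'll lift straight up and check.

Emit:
step_arm(moves=[[[0, 0, -15], 0, 22], [[0, 0, -45], 0, 22], [[0, 0, -85], 0, 22], [[0, 0, -110], 0, 22], [[0, 30, -120], 0, 22], [[0, 50, -120], 0, 22], [[0, 50, -120], 0, 22], [[0, 50, -120], 0, 22]])

```text
time_s: 22.75
tool_pos: [0.5767, -0.1696, 0.1702]
eef_rot: [-0.0, 0.994, 0.108, 0.0]
contact_force: [0.0, 0.1, -0.1]
grip_width: 0.0219
```

Run:
```python
from h import *
import pickle
s=st()
w=ctrl.capture("wrist");pickle.dump(w,open('w15.pkl','wb'))
w2=dict(w,image=np.clip(w['image'].astype(float)*1.2,0,255).astype(np.uint8))
crop(w2,"pics/w15.png",200,60,200,150,4)
a=ctrl.capture("scene");b=ctrl.capture("side")
cv2.imwrite("pics/sc15.png",a['image'][:,:,::-1]);crop(b,"pics/si15.png",150,150,200,150,4)
```

```text
{'time_s': 22.75, 'joint_pos': [-0.3713, 0.165, 1.5538, 0.0001, 1.4228, -0.5876], 'tool_pos': [0.5767, -0.1696, 0.1702], 'eef_rot': [-0.0, 0.9942, 0.1079, 0.0], 'contact_force': [0.0097, 0.0953, -0.1438], 'torque': [0.0164, -0.123, 0.008], 'grip_width': 0.0219}
```

View pics/w15.png

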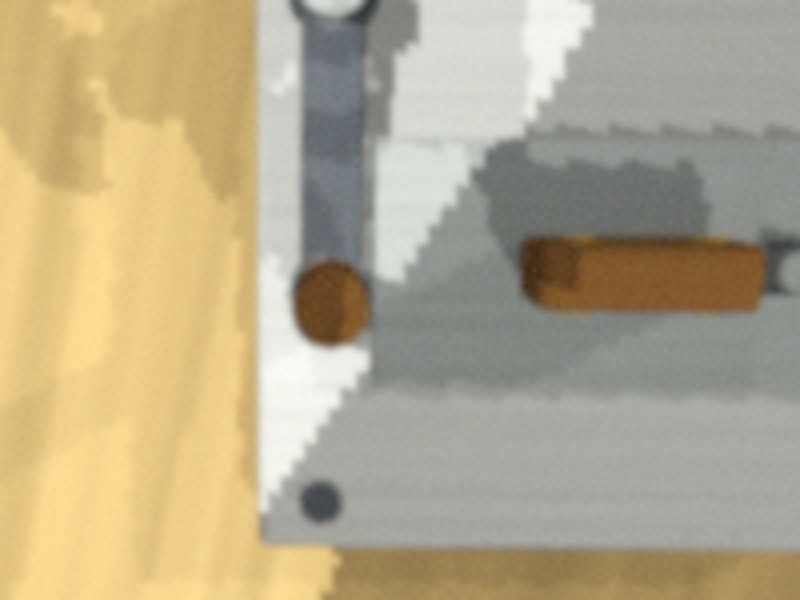

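View pics/sc15.png

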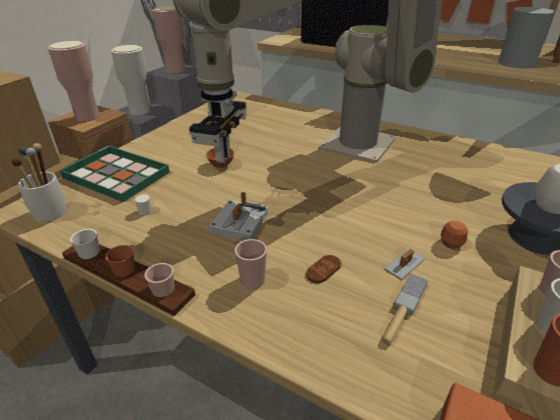

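View pics/si15.png

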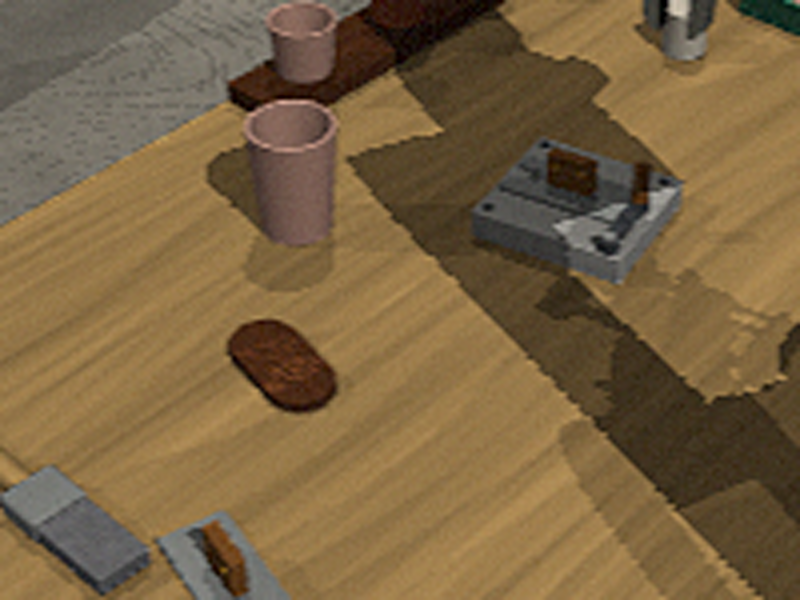

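Run:
```python
from h import *
print(ctrl.sign_off())
```

```text
the job is handed in; nothing more can be done
None
```

The notched blade is seated on the locating pin and the keeper arm is swung shut behind it. I handed the job in at about 23 s of the 64 s allowed; sign-off gives no verdict.

- **Blade:** I laid it flat on the bed, in line with it, and slid it on notch first. The pin contact showed as a force rise. The push held at about 6–7 N by the wrist reading, for about 0.8 s; the highest reading I saw while seating was 7 N. I then eased off and released.
- **Home check:** the last pictures put the blade's tail about 22.5–23 mm in from the bed's rear edge. That matches the home value of 23 mm, and the blade looks straight.
- **Keeper:** I gripped the knob and swung it from about -0.5 rad to its stop, where force rose to about 10 N with no more movement. The arm ends parallel to the bed's rear edge, with a small gap to the blade's tail.
- **Bystanders:** the plain blade and the other things on the bench look untouched in the last scene picture, and the gripper is well clear.

Two readings did not fully agree:

- The TCP gave the home position as x = 14.5 mm against a nominal 13 mm. That is within calibration error, and both the force rise and the tail position support home.
- While I gripped the knob, the wrist showed 4–10 N upward that I did not explain. It went away on release.

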